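Fit a rod through its two guide blocks and lock it with the clamp screw

ROBOT

A 6-joint arm with a two-finger parallel gripper is mounted at the origin on the work surface; the furniture and walls round the work are solid. World frame = base frame: x ahead of the robot, y to its left, z up, the work surface at z = 0. Lengths are in m, angles in rad, forces in N, time in s.
With the tool pointing down it reaches from about 0.35 to 0.975 m from the base axis. Payload 17.4 kg.
Tool frame: the origin (TCP) lies between the finger pads; the fingertips stand 14 mm ahead of it and the grasp point (between the pads) lies 5 mm behind it; z points along the fingers, y is the line along which they close (so a half turn about z gives the same grasp; the last joint's range is limited). The gripper opens to 85 mm and grips with 20 to 120 N. Pads are 22 mm wide; open, the fingers measure 114 mm over their backs; the gripper's body (76 mm by 85 mm) begins 54 mm behind the grasp point. The pads swing forward as they close: fully open they stand 13 mm farther back than shut.
Start: joints at [-1.169, 0.116, 1.442, -0, 1.584, -0.038], TCP at [0.287, -0.611, 0.245] pointing down, gripper open.
Joint ranges: [-2.83, 2.83], [-0.83, 2.19], [0.07, 2.5], [-1.14, 4.28], [0.01, 3], [-2.97, 2.97]. Speed limits (rad/s): [1.89, 1.89, 2.22, 3.14, 3.14, 3.14].

INTERFACE

Orientations are given as a unit quaternion [w, x, y, z].
In Python, from bench import readout, imaging, bot gives the robot as it stands.
- The arm moves only by the tool drive_tool, never from a script. Its argument "targets" is a list of rows, each an object with "turn": the turn, a rotation vector about the world's x, y, z in units of 6 degrees (1.0 is 6 degrees), a list of three; "slide": the shift along the world's x, y, z in units of 25 mm (1.0 is 25 mm), a list of three; "fingers": the closure, from -1 (fully open) to 1 (shut). In form: [{"turn": [rx, ry, rz], "slide": [x, y, z], "fingers": fingers}, ...]. A call has 1 to 8 rows; each row shifts and turns the commanded pose from where the row before left it; what a row does not reach is not made up. A row lasts 1/12 s, in which the tool goes at most 41.7 mm and 7.16 degrees, less where a joint would pass 70% of its speed; a pose out of reach is approached as far as the arm can. A call is refused whole if a number of a shift passes 1 or a number of a turn 1, either way. A call with a gripper value outside its range is refused whole. The fingers move at their own pace and stop on an object; "force" is the grip in N (left out, the last holds). Time passes only in rows, so rows that do not move let the fingers close. It gives the time, the measured TCP pose, the force, the opening and the grip force at its end, in the units of the state.
- readout.get_obs(): the state, without advancing time (a new reading comes with each control period).
- imaging.read_camera(name): name is "side" or "top"; returns the picture (480x640x3 uint8, blue, green, red); there is no depth.
- imaging.camera_info(name): a dict with "intrinsics" (3x3 intrinsics, pixels), "dist" ([k1, k2, p1, p2, k3] as OpenCV has them; the pictures are not rectified), "extrinsics" (4x4, takes a point from world to camera coordinates). Camera axes: x right, y down, z forward; pixel columns grow to the right and rows downward; lengths in m; the calibration is good to about 2 mm. A picture is of the moment at which its call begins. camera_info takes no time and is no camera call.
- bot.close_job(): hands the job in; it is judged then, once.
The state is a dict: "time": time; "q": joint angles; "joint_velocities": joint speeds; "effort": joint torques, N m; "position": TCP position; "eef_rot": TCP orientation; "force": force on the tool from outside, world axes, zero at the start; "torque": the same for the moment, N m; "width": finger opening in m; "grasp_force": force on a finger pad.
Only numpy, scipy, OpenCV 4.12 (cv2) and the standard library are available. Lean on these libraries where they do the work, as an engineer would, in place of code of your own. Each camera call takes 0.05 s, during which the arm holds its last target. There are 200 camera calls.

TASK

Take the rod out of its cradle, thread it through both blocks of the rod holder until its collar meets the first block, and let it rest there. Then lock it: turn the round knob on the far block clockwise, regripping as often as needed, until it is tight on the rod. Do not knock over the amber bottle or the beaker.

Things in the scene. Friction and masses are not known exactly. Their poses are not given: they have to be found in the camera images.
- rod: loose rod, 0.18 kg: steel shaft 12 mm thick, 134 mm long (nose tip at x = +134 mm), behind it a collar 28 mm across, 6 mm thick, then a square grey handle 55 x 22 x 22 mm centred at x = -33.5 mm, faces square to y and z. Origin on the axis at the collar's front face. Starts level in the cradle, axis 32 mm above the worktop, handle overhanging freely: grip it there. Balances at x = +33 mm.
- cradle: fixed white cradle 120 x 50 mm with two V rests 80 mm apart, 34 mm high, open upwards; the rod starts in it, parallel to its x axis. Origin at the centre of its underside.
- holder: fixed aluminium base 150 x 70 x 12 mm with two blocks 22 mm thick, 50 mm wide, centred at x = -40 and +40 mm, tops 80 mm above the worktop. Both have a 16 mm bore (2 mm chamfer) along x at y = 0, axis 60 mm up. Origin: centre of underside. x points the way the rod goes in, at the block x = -40 first; the far one carries the clamp knob. Released, the rod drops 2 mm onto the bores' bottom.
- bore_in (a point): centre of the first bore's mouth, on the first block's outer face, 60 mm above the worktop; x points into the bore
- rod_tip (a point): the end of the rod's nose, on its axis
- knob_grip (a point): point on the clamp knob's upright axis, 11 mm below its top, at the height to grip it. The knob is a round knurled drum, 44 mm across and 26 mm high, on a stem above the far block (holder x = +40 mm, y = 0); grip it from above at any angle. It descends 8 mm per turn; this point is 107 mm above the worktop when tight.
- clamp_knob (a joint): angle of the clamp knob in rad, growing as it is turned clockwise seen from above, which drives the stem down into the far bore. Starts between 2.0 and 3.9; the stem meets a rod resting in the bore at about 9.0, it is fully tight at its end stop, 9.42. It turns with a friction of 0.04 N m and stays where it is left.
- clamp_stem: the clamp screw's upright steel stem, 10 mm thick, under the knob; its origin is its lower end, which presses on the rod's top in the far bore
- amber_bottle: standing brown bottle with a black cap, 48 mm across and 95 mm high, at the back; origin at the centre of its underside
- beaker: standing clear glass beaker, 70 mm across and 86 mm high, at the right; origin at the centre of its underside

How it is judged:
By the outcome, as a careful person would: the job done as asked, in the order asked, and still so for the second after the job is handed in, with the robot touching nothing.
It also fails if it takes over 72 s, if anything falls off the work surface, if the arm or the gripper's body presses on something with over 40 N, if the wrist force passes 120 N, or if a joint passes its speed limit or range.

## Working session

There is one attempt and no reset: what is moved stays moved. The work goes in short steps, Python scripts to look and compute and a tool call to move; the robot and the scene stay as the last step left them, time stands still between calls to the robot, and variables do not carry over. Pictures are saved under pics/ and viewed, at most 13 in all, crops included, and the job is handed in when it is done.

Besides the shell and the picture viewer there is one more tool, called after "Emit:" as name(argument=value, ...), one argument or row to a line, values as JSON. drive_tool: Moves the arm, as the interface text tells. Its arguments: {"type":"object","properties":{"targets":{"type":"array","items":{"type":"object","properties":{"turn":{"type":"array","items":{"type":"number"}},"slide":{"type":"array","items":{"type":"number"}},"fingers":{"type":"number"}}}},"force":{"type":"number"}},"required":["targets"]}

```bash
mkdir -p pics; ls; python3 - <<'E'
from bench import readout, imaging, bot
import cv2
for n in("side","top"):
    cv2.imwrite(f"pics/{n}0.png",imaging.read_camera(n))
    c=imaging.camera_info(n);print(c)
print(readout.get_obs())
E
```

```text
pics
{'intrinsics': array([[468.38182213,   0.        , 315.15536977],
       [  0.        , 468.38182213, 233.49230375],
       [  0.        ,   0.        ,   1.        ]]), 'dist': array([-0.06636017,  0.        ,  0.        ,  0.        ,  0.        ]), 'extrinsics': array([[-0.98749711, -0.1576071 ,  0.00307389,  0.52009781],
       [-0.08987808,  0.5469028 , -0.83235765,  0.21947415],
       [ 0.12950436, -0.82222705, -0.55423036,  0.89142954],
       [ 0.        ,  0.        ,  0.        ,  1.        ]])}
{'intrinsics': array([[468.57406245,   0.        , 318.79047157],
       [  0.        , 468.57406245, 237.2255968 ],
       [  0.        ,   0.        ,   1.        ]]), 'dist': array([0.00084511, 0.        , 0.        , 0.        , 0.        ]), 'extrinsics': array([[ 0.02485643, -0.99951671, -0.01866843, -0.18574085],
       [-0.99780092, -0.02365732, -0.0619165 ,  0.54810087],
       [ 0.06144493,  0.0201664 , -0.99790673,  1.27734237],
       [ 0.        ,  0.        ,  0.        ,  1.        ]])}
{'time': 0.1, 'q': array([-1.16881823e+00,  1.16454876e-01,  1.44219460e+00, -3.49166332e-06,
        1.58400411e+00, -3.78031780e-02]), 'joint_velocities': array([ 0.00084565, -0.00212548, -0.00248789,  0.00100484, -0.00221428,
        0.00040422]), 'effort': array([ 3.96873380e-03, -7.33662701e+01, -6.33789110e+01,  2.41215423e-05,
        5.25211493e-03,  1.04150246e-05]), 'position': array([ 0.28730428, -0.61063333,  0.24462702]), 'eef_rot': array([-5.21379144e-04,  9.75921177e-01,  2.18122845e-01, -9.77749803e-05]), 'force': array([-0.03236357,  0.44097353, -0.69708006]), 'torque': array([-0.02463804, -0.02838   ,  0.02947326]), 'grasp_force': 0.0, 'width': 0.08562131934949026}
```

View pics/side0.png

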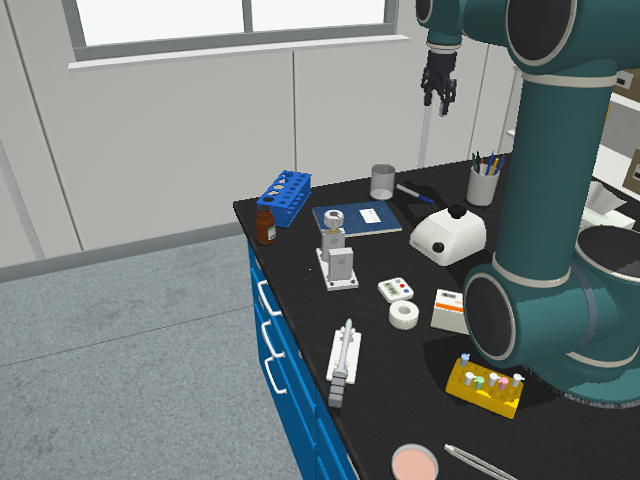

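View pics/top0.png

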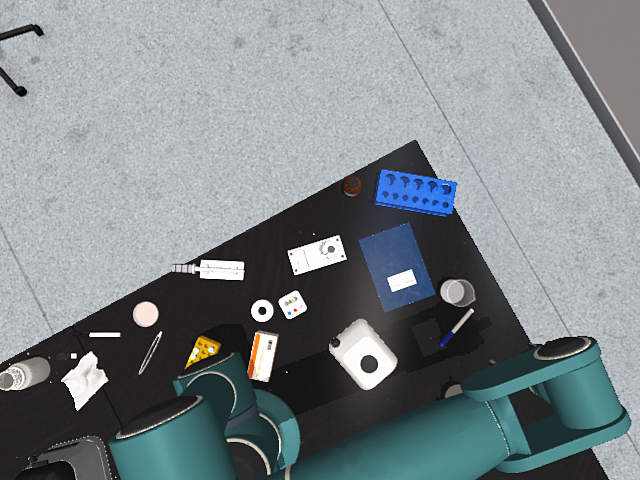

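The side view shows the rod at (343,360) with its handle near, and the holder at (338,262) with the knob at (333,217). In the top view the handle is at (183,268), the cradle at (222,270), the holder at (318,254), the knob at (331,249), the bottle at (352,186) and the beaker at (457,292). Next I'll zoom in.

```bash
python3 - <<'E'
import cv2,numpy as np
t=cv2.imread("pics/top0.png");s=cv2.imread("pics/side0.png")
a=cv2.resize(t[225:305,160:360],None,fx=4,fy=4,interpolation=cv2.INTER_CUBIC)
b=cv2.resize(s[200:300,300:380],None,fx=2.8,fy=2.8,interpolation=cv2.INTER_CUBIC)
c=cv2.resize(s[310:410,300:380],None,fx=2.8,fy=2.8,interpolation=cv2.INTER_CUBIC)
o=np.zeros((600,800,3),np.uint8);o[:320]=a;o[320:600,:224]=b;o[320:600,240:464]=c
cv2.imwrite("pics/z.png",o)
E
```

```text
(no output)
```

View pics/z.png

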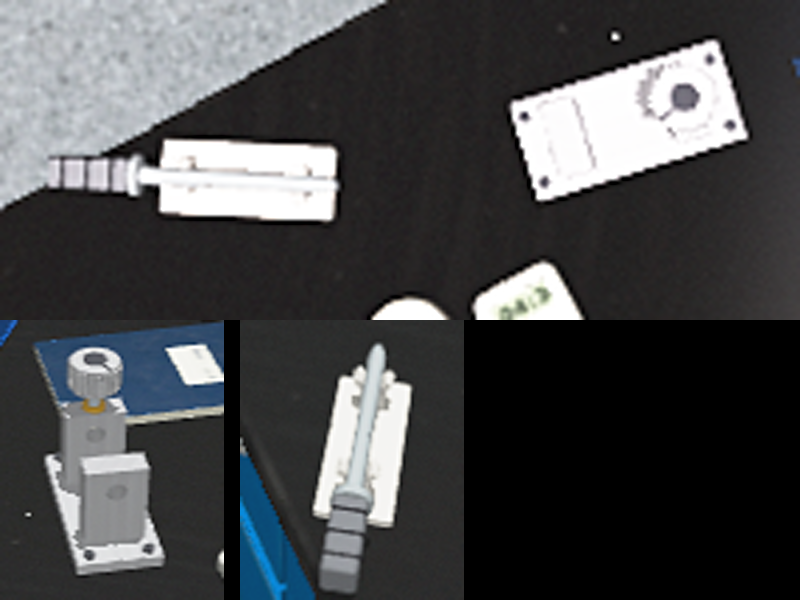

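```bash
cat > h.py <<'E'
import cv2,numpy as np
from bench import readout, imaging, bot
def ray(n,px):
    c=imaging.camera_info(n);p=cv2.undistortPoints(np.float64(px).reshape(-1,1,2),c["intrinsics"],c["dist"]).reshape(-1,2)
    R=c["extrinsics"][:3,:3];t=c["extrinsics"][:3,3]
    return -R.T@t,np.c_[p,np.ones(len(p))]@R
def onz(n,px,z):
    o,d=ray(n,px);return o+d*((z-o[2])/d[:,2])[:,None]
def tri(ps,pt):
    o1,d1=ray("side",[ps]);o2,d2=ray("top",[pt]);d1=d1[0];d2=d2[0]
    s=np.linalg.lstsq(np.c_[d1,-d2],o2-o1,rcond=None)[0];a=o1+s[0]*d1;b=o2+s[1]*d2
    return (a+b)/2,np.linalg.norm(a-b)
def proj(n,P):
    c=imaging.camera_info(n);R=c["extrinsics"][:3,:3]
    return cv2.projectPoints(np.float64(P).reshape(-1,1,3),cv2.Rodrigues(R)[0],c["extrinsics"][:3,3],c["intrinsics"],c["dist"])[0].reshape(-1,2)
E
python3 - <<'E'
from h import *
np.set_printoptions(precision=4,suppress=True)
t=cv2.imread("pics/top0.png");g=cv2.cvtColor(t,cv2.COLOR_BGR2GRAY)
for nm,(x0,y0,x1,y1),z in(("holder",(285,230,350,280),.012),("cradle",(199,255,248,285),.01)):
    m=np.zeros_like(g);m[y0:y1,x0:x1]=(g[y0:y1,x0:x1]>130)*255
    c=max(cv2.findContours(m,cv2.RETR_EXTERNAL,cv2.CHAIN_APPROX_NONE)[0],key=cv2.contourArea)
    P=onz("top",c.reshape(-1,2),z)[:,:2]
    r=cv2.minAreaRect((P*1000).astype(np.float32));print(nm,r)
    print(cv2.boxPoints(r))
zt=lambda u,v:((u+.5)/4-.5+160,(v+.5)/4-.5+225)
zb=lambda u,v:((u+.5)/2.8-.5+300,(v-320+.5)/2.8-.5+200)
zc=lambda u,v:((u-240+.5)/2.8-.5+300,(v-320+.5)/2.8-.5+310)
print("holder corners",onz("top",[zt(*p) for p in((512,103),(718,41),(748,136),(541,201))],.012))
print("tip top",onz("top",[zt(339,185)],.032),"collar",onz("top",[zt(137,174)],.032+.01),"rear",onz("top",[zt(47,173)],.043))
print("tip tri",tri(zc(376,347),zt(339,185)))
print("tip side",onz("side",[zc(376,347)],.034),"collar side top",onz("side",[zc(352,488)],.046),"rear side",onz("side",[zc(340,556)],.043))
print("knob tri",tri(zb(96,358),zt(684,97)))
print("bore near side",onz("side",[zb(117,493)],.06))
E
```

```text
holder ((504.4053649902344, -167.132080078125), (71.54206848144531, 150.89845275878906), 18.67374610900879)
[[ 446.3602 -107.1078]
 [ 494.6747 -250.0626]
 [ 562.4506 -227.1563]
 [ 514.136   -84.2016]]
cradle ((456.9955139160156, 94.98836517333984), (125.62567901611328, 51.56253433227539), 88.61198425292969)
[[429.7003  32.8185]
 [481.2477  31.5695]
 [484.2907 157.1583]
 [432.7433 158.4073]]
holder corners [[ 0.5142 -0.0871  0.012 ]
 [ 0.5605 -0.2284  0.012 ]
 [ 0.4954 -0.2504  0.012 ]
 [ 0.4472 -0.109   0.012 ]]
tip top [[0.455  0.0273 0.032 ]] collar [[0.4591 0.1627 0.042 ]] rear [[0.4583 0.2236 0.043 ]]
tip tri (array([0.456 , 0.0275, 0.0314]), np.float64(0.0020846789600339143))
tip side [[0.4569 0.0302 0.034 ]] collar side top [[0.4583 0.1659 0.046 ]] rear side [[0.4595 0.214  0.043 ]]
knob tri (array([ 0.5169, -0.2051,  0.1279]), np.float64(3.821258009136424e-05))
bore near side [[ 0.4878 -0.1185  0.06  ]]
```

Emit:
drive_tool(
  targets=[
    {"turn": [0, 0, 0.33], "slide": [0.215, 1, 0], "fingers": -1},
    {"turn": [0, 0, 0.33], "slide": [0.215, 1, 0], "fingers": -1},
    {"turn": [0, 0, 0.33], "slide": [0.215, 1, 0], "fingers": -1},
    {"turn": [0, 0, 0.33], "slide": [0.215, 1, 0], "fingers": -1},
    {"turn": [0, 0, 0.33], "slide": [0.215, 1, 0], "fingers": -1},
    {"turn": [0, 0, 0.33], "slide": [0.215, 1, 0], "fingers": -1},
    {"turn": [0, 0, 0.33], "slide": [0.215, 1, 0], "fingers": -1},
    {"turn": [0, 0, 0.33], "slide": [0.215, 1, 0], "fingers": -1},
  ],
  force=100,
)

```text
time: 0.77
position: [0.3304, -0.4095, 0.2449]
eef_rot: [-0.0, 0.936, 0.351, -0.0]
force: [0.9, 0.3, 0.7]
width: 0.0854
grasp_force: 0.0
```

Emit:
drive_tool(
  targets=[
    {"turn": [0, 0, 0.33], "slide": [0.215, 1, 0], "fingers": -1},
    {"turn": [0, 0, 0.33], "slide": [0.215, 1, 0], "fingers": -1},
    {"turn": [0, 0, 0.33], "slide": [0.215, 1, 0], "fingers": -1},
    {"turn": [0, 0, 0.33], "slide": [0.215, 1, 0], "fingers": -1},
    {"turn": [0, 0, 0.33], "slide": [0.215, 1, 0], "fingers": -1},
    {"turn": [0, 0, 0.33], "slide": [0.215, 1, 0], "fingers": -1},
    {"turn": [0, 0, 0.33], "slide": [0.215, 1, 0], "fingers": -1},
    {"turn": [0, 0, 0.33], "slide": [0.215, 1, 0], "fingers": -1},
  ],
)

```text
time: 1.43
position: [0.3733, -0.2095, 0.2451]
eef_rot: [-0.0, 0.879, 0.477, -0.0]
force: [0.4, -0.8, -0.3]
width: 0.0858
grasp_force: 0.0
```

Emit:
drive_tool(
  targets=[
    {"turn": [0, 0, 0.33], "slide": [0.215, 1, 0], "fingers": -1},
    {"turn": [0, 0, 0.33], "slide": [0.215, 1, 0], "fingers": -1},
    {"turn": [0, 0, 0.33], "slide": [0.215, 1, 0], "fingers": -1},
    {"turn": [0, 0, 0.33], "slide": [0.215, 1, 0], "fingers": -1},
    {"turn": [0, 0, 0.33], "slide": [0.215, 1, 0], "fingers": -1},
    {"turn": [0, 0, 0.33], "slide": [0.215, 1, 0], "fingers": -1},
    {"turn": [0, 0, 0.33], "slide": [0.215, 1, 0], "fingers": -1},
    {"turn": [0, 0, 0.33], "slide": [0.215, 1, 0], "fingers": -1},
  ],
)

```text
time: 2.1
position: [0.4163, -0.0095, 0.2451]
eef_rot: [-0.0, 0.805, 0.594, -0.0]
force: [1.1, 0.7, -0.3]
width: 0.0854
grasp_force: 0.0
```

Emit:
drive_tool(
  targets=[
    {"turn": [0, 0, 0.33], "slide": [0.215, 1, -0.5], "fingers": -1},
    {"turn": [0, 0, 0.33], "slide": [0.215, 1, -0.5], "fingers": -1},
    {"turn": [0, 0, 0.33], "slide": [0.215, 1, -0.5], "fingers": -1},
    {"turn": [0, 0, 0.33], "slide": [0.215, 1, -0.5], "fingers": -1},
    {"turn": [0, 0, 0.33], "slide": [0.215, 1, -0.5], "fingers": -1},
    {"turn": [0, 0, 0.33], "slide": [0.215, 1, -0.5], "fingers": -1},
    {"turn": [0, 0, 0.33], "slide": [0.215, 1, -0.5], "fingers": -1},
    {"turn": [0, 0, 0.33], "slide": [0.215, 1, -0.5], "fingers": -1},
  ],
)

```text
time: 2.77
position: [0.4592, 0.1906, 0.1445]
eef_rot: [-0.0, 0.715, 0.699, -0.0]
force: [0.8, -0.5, -0.1]
width: 0.0853
grasp_force: 0.0
```

Emit:
drive_tool(
  targets=[
    {"turn": [0, 0, 0], "slide": [0, 0, 0], "fingers": -1},
    {"turn": [0, 0, 0], "slide": [0, 0, 0], "fingers": -1},
  ],
)

```text
time: 2.93
position: [0.4589, 0.1899, 0.1442]
eef_rot: [-0.0, 0.715, 0.699, -0.001]
force: [-0.3, 0.3, 0.5]
width: 0.0851
grasp_force: 0.0
```

Emit:
drive_tool(
  targets=[
    {"turn": [0, 0, 0], "slide": [0, 0, -0.8], "fingers": -0.5},
    {"turn": [0, 0, 0], "slide": [0, 0, -0.8], "fingers": -0.2},
    {"turn": [0, 0, 0], "slide": [0, 0, -0.8], "fingers": -0.1},
    {"turn": [0, 0, 0], "slide": [0, 0, -0.8], "fingers": -0.1},
    {"turn": [0, 0, 0], "slide": [0, 0, -0.8], "fingers": -0.1},
    {"turn": [0, 0, 0], "slide": [0, 0, -0.6], "fingers": -0.1},
    {"turn": [0, 0, 0], "slide": [0, 0, 0], "fingers": 0},
    {"turn": [0, 0, 0], "slide": [0, 0, 0], "fingers": 0},
  ],
)

```text
time: 3.6
position: [0.4593, 0.1886, 0.0306]
eef_rot: [-0.0, 0.716, 0.698, -0.0]
force: [0.2, -0.3, -0.5]
width: 0.0426
grasp_force: 0.0
```

```bash
python3 - <<'E'
from h import *
s=imaging.read_camera("side");t=imaging.read_camera("top")
o=np.zeros((480,800,3),np.uint8);o[:,:400]=cv2.resize(s[290:410,290:390],(400,480));o[:,400:]=cv2.resize(t[220:340,155:255],(400,480))
cv2.imwrite("pics/g1.png",o);print(readout.get_obs()["position"])
E
```

```text
[0.46006377 0.18907978 0.03182201]
```

View pics/g1.png

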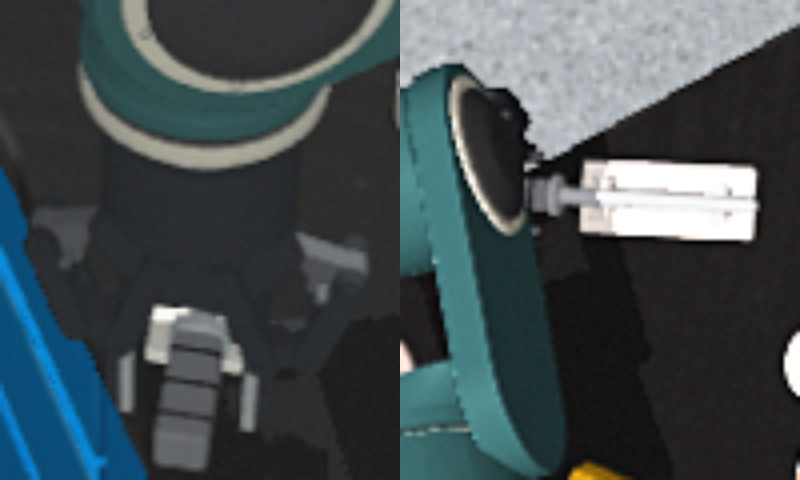

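The pads straddle the handle just behind the collar, which is centred at about (190,380) in the left crop. I'll close now and lift.

Emit:
drive_tool(
  targets=[
    {"turn": [0, 0, 0], "slide": [0, 0, -0.1], "fingers": 0.3},
    {"turn": [0, 0, 0], "slide": [0, 0, 0], "fingers": 1},
    {"turn": [0, 0, 0], "slide": [0, 0, 0], "fingers": 1},
    {"turn": [0, 0, 0], "slide": [0, 0, 0], "fingers": 1},
    {"turn": [0, 0, 0], "slide": [0, 0, 0], "fingers": 1},
    {"turn": [0, 0, 0], "slide": [0, 0, 0], "fingers": 1},
  ],
  force=100,
)

```text
time: 4.2
position: [0.4595, 0.1893, 0.0284]
eef_rot: [0.0, 0.716, 0.698, 0.0]
force: [-2.3, -1.6, 6.6]
width: 0.0205
grasp_force: 97.5
```

Emit:
drive_tool(
  targets=[
    {"turn": [0, 0, 0], "slide": [0, 0, 0.2], "fingers": 1},
    {"turn": [0, 0, 0], "slide": [0, 0, 0.5], "fingers": 1},
    {"turn": [0, 0, 0], "slide": [0, 0, 0.5], "fingers": 1},
    {"turn": [0, 0, 0], "slide": [0, 0, 0.5], "fingers": 1},
    {"turn": [0, 0, 0], "slide": [0, 0, 0.5], "fingers": 1},
    {"turn": [0, 0, 0], "slide": [0, 0, 0.2], "fingers": 1},
    {"turn": [0, 0, 0], "slide": [0, 0, 0], "fingers": 1},
    {"turn": [0, 0, 0], "slide": [0, 0, 0], "fingers": 1},
  ],
)

```text
time: 4.87
position: [0.4594, 0.1892, 0.088]
eef_rot: [0.0, 0.716, 0.698, 0.0]
force: [0.0, -0.1, -0.5]
width: 0.0204
grasp_force: 97.8
```

```bash
python3 - <<'E'
from h import *
s=imaging.read_camera("side");t=imaging.read_camera("top")
cv2.imwrite("pics/s2.png",s);cv2.imwrite("pics/t2.png",t)
o=np.zeros((480,800,3),np.uint8);o[:,:400]=cv2.resize(s[270:390,290:390],(400,480));o[:,400:]=cv2.resize(t[220:340,155:255],(400,480))
cv2.imwrite("pics/g2.png",o);r=readout.get_obs();print(r["position"],r["q"],r["eef_rot"],r["width"])
E
```

```text
[0.45905591 0.1891167  0.08712402] [ 3.39377774e-01 -1.90883008e-01  2.00101542e+00  3.71676220e-05
  1.33246094e+00  3.64535209e-01] [-2.26532162e-04  7.15948083e-01  6.98153344e-01 -4.46497453e-04] 0.020431526611499152
```

View pics/g2.png

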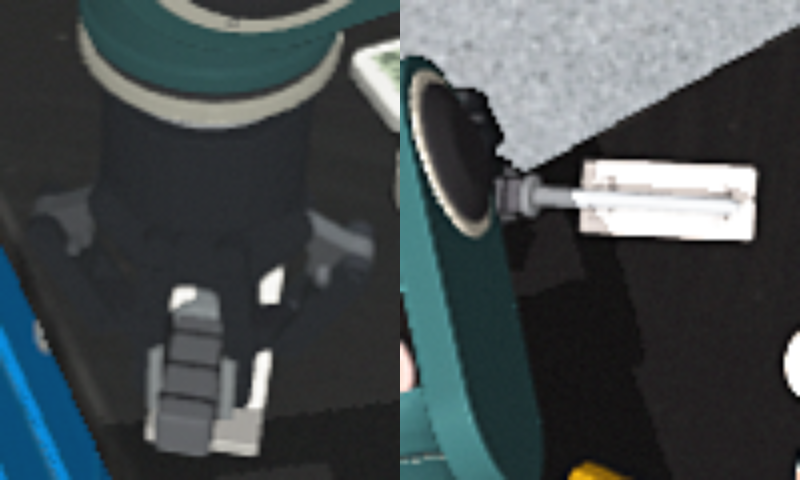

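The rod is held level between the pads at about (190,380) in the left crop, and its tip is at (745,203) in the right crop. Next I'll carry it to the point in front of the bore.

Emit:
drive_tool(
  targets=[
    {"turn": [0, 0, 0.42], "slide": [-0.136, -0.708, 0], "fingers": 1},
    {"turn": [0, 0, 0.42], "slide": [-0.136, -0.708, 0], "fingers": 1},
    {"turn": [0, 0, 0.42], "slide": [-0.136, -0.708, 0], "fingers": 1},
    {"turn": [0, 0, 0.42], "slide": [-0.136, -0.708, 0], "fingers": 1},
    {"turn": [0, 0, 0.42], "slide": [-0.136, -0.708, 0], "fingers": 1},
    {"turn": [0, 0, 0.42], "slide": [-0.136, -0.708, 0], "fingers": 1},
    {"turn": [0, 0, 0.42], "slide": [-0.136, -0.708, 0], "fingers": 1},
    {"turn": [0, 0, 0.42], "slide": [-0.136, -0.708, 0], "fingers": 1},
  ],
)

```text
time: 5.63
position: [0.4316, 0.0468, 0.087]
eef_rot: [-0.0, 0.582, 0.813, -0.0]
force: [-0.5, 0.1, -2.3]
width: 0.0208
grasp_force: 97.8
```

Emit:
drive_tool(
  targets=[
    {"turn": [0, 0, 0], "slide": [0, 0, -0.4], "fingers": 1},
    {"turn": [0, 0, 0], "slide": [0, 0, -0.4], "fingers": 1},
    {"turn": [0, 0, 0], "slide": [0, 0, -0.4], "fingers": 1},
    {"turn": [0, 0, 0], "slide": [0, 0, 0], "fingers": 1},
    {"turn": [0, 0, 0], "slide": [0, 0, 0], "fingers": 1},
    {"turn": [0, 0, 0], "slide": [0, 0, 0], "fingers": 1},
  ],
)

```text
time: 6.13
position: [0.4322, 0.0481, 0.0577]
eef_rot: [-0.0, 0.582, 0.813, -0.0]
force: [-0.8, -0.3, -2.0]
width: 0.0203
grasp_force: 98.0
```

```bash
python3 - <<'E'
from h import *
s=imaging.read_camera("side");t=imaging.read_camera("top")
cv2.imwrite("pics/s3.png",s);cv2.imwrite("pics/t3.png",t)
o=np.zeros((480,800,3),np.uint8);o[:,:400]=cv2.resize(s[235:331,300:380],(400,480),interpolation=2);o[:,400:]=cv2.resize(t[215:311,240:320],(400,480),interpolation=2)
cv2.imwrite("pics/g3.png",o);r=readout.get_obs();print(r["position"],r["eef_rot"])
np.set_printoptions(precision=1,suppress=True)
B=np.array([.4881,-.1188,.06]);d=np.array([.3202,-.9473,0])
for k in(-.149,-.1,-.05,-.015,0): print(k,proj("side",B+k*d),proj("top",B+k*d))
E
```

```text
[0.43242356 0.04793852 0.05815027] [1.45760871e-04 5.82534025e-01 8.12806295e-01 1.25378902e-04]
-0.149 [[357.8 307.6]] [[244.2 276.5]]
-0.1 [[351.9 291.1]] [[261.8 271.1]]
-0.05 [[346.4 275.6]] [[279.8 265.5]]
-0.015 [[342.8 265.5]] [[292.3 261.5]]
0 [[341.3 261.4]] [[297.7 259.9]]
```

View pics/g3.png

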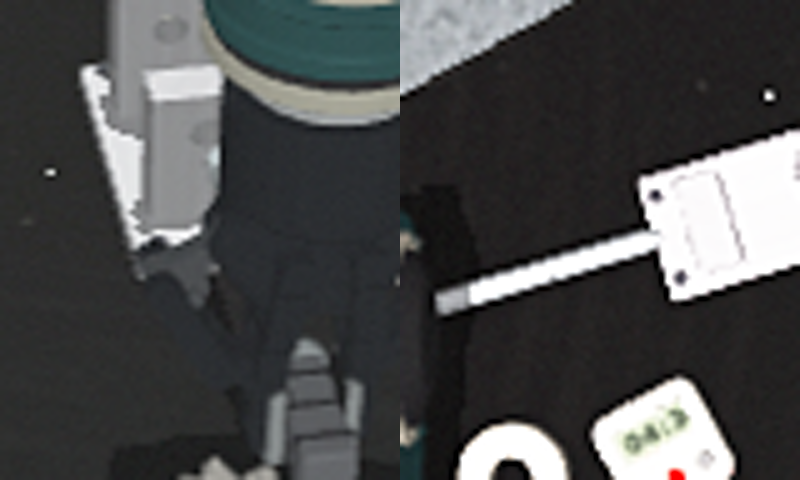

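```bash
cat > ax.py <<'E'
from h import *
def shaft(t,x0,x1,z=.06):
    g=cv2.cvtColor(t,cv2.COLOR_BGR2GRAY).astype(float);P=[]
    for x in range(x0,x1):
        y0=int(274.6-(x-250.4)*.308); c=g[y0-7:y0+9,x]-30;c[c<0]=0;P.append((x,(c*np.arange(y0-7,y0+9)).sum()/c.sum()))
    P=np.array(P);f=np.polyfit(P[:,0],P[:,1],1);print("resid",np.std(P[:,1]-np.polyval(f,P[:,0])))
    e=np.array([[x0,np.polyval(f,x0)],[x1,np.polyval(f,x1)]]);return onz("top",e,z)
B=np.array([.4881,-.1188]);d=np.array([.3202,-.9473]);n=np.array([.9473,.3202])
E
python3 - <<'E'
from ax import *
W=shaft(cv2.imread("pics/t3.png"),256,286)
for w in W: print(w,"along",(w[:2]-B)@d,"lateral(left +)",(w[:2]-B)@n)
v=W[1]-W[0];print("yaw",np.degrees(np.arctan2(v[1],v[0])),np.degrees(np.arctan2(d[1],d[0])))
E
```

```text
resid 0.09438073288781708
[ 0.45130592 -0.00881382  0.06      ] along -0.11597136966342164 lateral(left +) 0.00036253681622130376
[ 0.47740061 -0.08791135  0.06      ] along -0.03268676567875414 lateral(left +) -0.000244990241295484
yaw -71.74200461137524 -71.32406279155536
```

The shaft is within 0.5 mm of the bore axis seen from above. The bore is at about (205,135) in the side crop, with the tip just ahead of it at (213,160). I'll insert carefully.

Emit:
drive_tool(
  targets=[
    {"turn": [0, 0, 0], "slide": [0.128, -0.379, 0], "fingers": 1},
    {"turn": [0, 0, 0], "slide": [0.128, -0.379, 0], "fingers": 1},
    {"turn": [0, 0, 0], "slide": [0.128, -0.379, 0], "fingers": 1},
    {"turn": [0, 0, 0], "slide": [0, 0, 0], "fingers": 1},
    {"turn": [0, 0, 0], "slide": [0, 0, 0], "fingers": 1},
    {"turn": [0, 0, 0], "slide": [0, 0, 0], "fingers": 1},
  ],
)

```text
time: 6.73
position: [0.4418, 0.0189, 0.0577]
eef_rot: [-0.0, 0.583, 0.812, -0.0]
force: [-0.2, 0.6, -1.6]
width: 0.0201
grasp_force: 98.0
```

```bash
python3 - <<'E'
from ax import *
r=readout.get_obs();print(r["position"],r["force"],r["torque"])
t=imaging.read_camera("top");cv2.imwrite("pics/t4.png",t)
W=shaft(t,265,286)
for w in W: print("lateral",(w[:2]-B)@n)
p=r["position"][:2];print("tcp along",(p-B)@d,"lat",(p-B)@n)
E
```

```text
[0.4417752  0.01894281 0.05774244] [-0.23476502  0.56546285 -1.62727678] [0.0684406  0.02927356 0.02576624]
resid 0.08777143160794171
lateral -0.00017843281328940987
lateral -0.0006238595634996785
tcp along -0.14531696681037096 lat 0.00022176430197173882
```

Emit:
drive_tool(
  targets=[
    {"turn": [0, 0, 0], "slide": [0.128, -0.379, 0], "fingers": 1},
    {"turn": [0, 0, 0], "slide": [0.128, -0.379, 0], "fingers": 1},
    {"turn": [0, 0, 0], "slide": [0.128, -0.379, 0], "fingers": 1},
    {"turn": [0, 0, 0], "slide": [0.128, -0.379, 0], "fingers": 1},
    {"turn": [0, 0, 0], "slide": [0.128, -0.379, 0], "fingers": 1},
    {"turn": [0, 0, 0], "slide": [0, 0, 0], "fingers": 1},
    {"turn": [0, 0, 0], "slide": [0, 0, 0], "fingers": 1},
  ],
)

```text
time: 7.37
position: [0.4579, -0.0289, 0.0577]
eef_rot: [-0.0, 0.583, 0.812, -0.0]
force: [-0.6, -0.2, -1.1]
width: 0.0208
grasp_force: 98.0
```

```bash
python3 - <<'E'
from ax import *
r=readout.get_obs();print(r["position"],r["force"],r["torque"])
s=imaging.read_camera("side");t=imaging.read_camera("top");cv2.imwrite("pics/t5.png",t)
o=np.zeros((480,800,3),np.uint8);o[:,:400]=cv2.resize(s[210:306,300:380],(400,480),interpolation=2);o[:,400:]=cv2.resize(t[215:311,270:350],(400,480),interpolation=2)
cv2.imwrite("pics/g5.png",o)
E
```

```text
[ 0.45786865 -0.02885107  0.05770078] [-0.56354223 -0.17096514 -1.12812633] [ 0.07176422  0.03015162 -0.07931582]
```

View pics/g5.png

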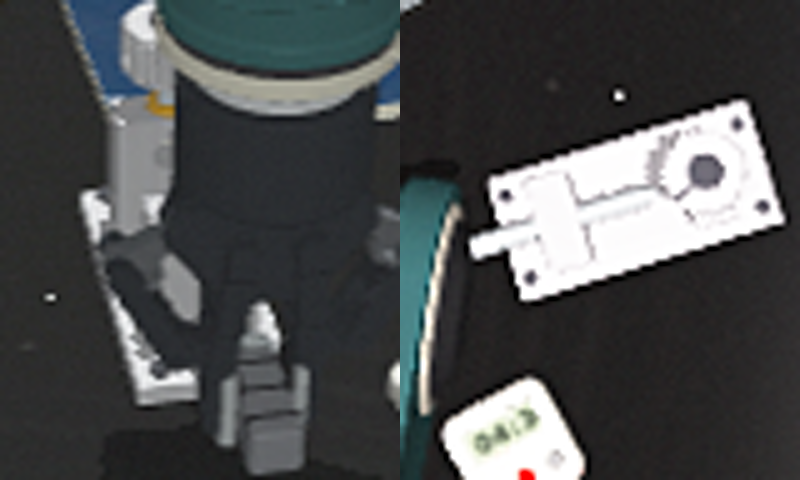

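The rod has come through the first block; in the right crop it shows between the blocks at (590–655, 212–195) and lines up with the knob. I'll continue.

Emit:
drive_tool(
  targets=[
    {"turn": [0, 0, 0], "slide": [0.128, -0.379, 0], "fingers": 1},
    {"turn": [0, 0, 0], "slide": [0.128, -0.379, 0], "fingers": 1},
    {"turn": [0, 0, 0], "slide": [0.128, -0.379, 0], "fingers": 1},
    {"turn": [0, 0, 0], "slide": [0, 0, 0], "fingers": 1},
    {"turn": [0, 0, 0], "slide": [0, 0, 0], "fingers": 1},
  ],
)

```text
time: 7.88
position: [0.4675, -0.0573, 0.0577]
eef_rot: [-0.0, 0.583, 0.812, -0.0]
force: [0.3, 0.2, -1.5]
width: 0.0204
grasp_force: 98.0
```

Emit:
drive_tool(
  targets=[
    {"turn": [0, 0, 0], "slide": [0.128, -0.379, 0], "fingers": 1},
    {"turn": [0, 0, 0], "slide": [0.128, -0.379, 0], "fingers": 1},
    {"turn": [0, 0, 0], "slide": [0.128, -0.379, 0], "fingers": 1},
    {"turn": [0, 0, 0], "slide": [0.038, -0.114, 0], "fingers": 1},
    {"turn": [0, 0, 0], "slide": [0, 0, 0], "fingers": 1},
    {"turn": [0, 0, 0], "slide": [0, 0, 0], "fingers": 1},
  ],
)

```text
time: 8.38
position: [0.4779, -0.0881, 0.0577]
eef_rot: [-0.0, 0.583, 0.812, -0.0]
force: [-0.5, -0.4, -1.0]
width: 0.0205
grasp_force: 98.0
```

Emit:
drive_tool(
  targets=[
    {"turn": [0, 0, 0], "slide": [0.013, -0.038, 0], "fingers": 1},
    {"turn": [0, 0, 0], "slide": [0.013, -0.038, 0], "fingers": 1},
    {"turn": [0, 0, 0], "slide": [0, 0, 0], "fingers": 1},
  ],
)

```text
time: 8.63
position: [0.4786, -0.0897, 0.0578]
eef_rot: [0.0, 0.583, 0.813, 0.0]
force: [0.6, -0.3, -1.9]
width: 0.0206
grasp_force: 98.0
```

Emit:
drive_tool(
  targets=[
    {"turn": [0, 0, 0], "slide": [0.013, -0.038, 0], "fingers": 1},
    {"turn": [0, 0, 0], "slide": [0.013, -0.038, 0], "fingers": 1},
    {"turn": [0, 0, 0], "slide": [0, 0, 0], "fingers": 1},
  ],
)

```text
time: 8.88
position: [0.4793, -0.0917, 0.0579]
eef_rot: [0.0, 0.583, 0.813, 0.0]
force: [0.6, -0.5, -1.7]
width: 0.0206
grasp_force: 98.0
```

Emit:
drive_tool(
  targets=[
    {"turn": [0, 0, 0], "slide": [0.013, -0.038, 0], "fingers": 1},
    {"turn": [0, 0, 0], "slide": [0.013, -0.038, 0], "fingers": 1},
    {"turn": [0, 0, 0], "slide": [0, 0, 0], "fingers": 1},
  ],
)

```text
time: 9.13
position: [0.4799, -0.0936, 0.0578]
eef_rot: [-0.0, 0.583, 0.813, 0.0]
force: [0.1, 1.5, -1.4]
width: 0.0206
grasp_force: 98.0
```

Emit:
drive_tool(
  targets=[
    {"turn": [0, 0, 0], "slide": [0.013, -0.038, 0], "fingers": 1},
    {"turn": [0, 0, 0], "slide": [0, 0, 0], "fingers": 1},
  ],
)

```text
time: 9.3
position: [0.4799, -0.0937, 0.0578]
eef_rot: [-0.001, 0.583, 0.813, 0.001]
force: [-3.9, 10.5, 2.7]
width: 0.0203
grasp_force: 98.8
```

Emit:
drive_tool(
  targets=[
    {"turn": [0, 0, 0], "slide": [0.013, -0.038, 0], "fingers": 1},
    {"turn": [0, 0, 0], "slide": [0, 0, 0], "fingers": 1},
  ],
)

```text
time: 9.47
position: [0.4799, -0.0938, 0.0578]
eef_rot: [-0.002, 0.583, 0.813, 0.001]
force: [-9.6, 20.1, 8.2]
width: 0.0204
grasp_force: 99.3
```

The collar has met the block, with 22 N axial force. I'll take the pressure off, lower, and release.

Emit:
drive_tool(
  targets=[
    {"turn": [0, 0, 0], "slide": [-0.018, 0.053, -0.03], "fingers": 1},
    {"turn": [0, 0, 0], "slide": [0, 0, -0.03], "fingers": 1},
    {"turn": [0, 0, 0], "slide": [0, 0, -0.02], "fingers": 1},
    {"turn": [0, 0, 0], "slide": [0, 0, 0], "fingers": 1},
  ],
  force=20,
)

```text
time: 9.8
position: [0.48, -0.0936, 0.0559]
eef_rot: [-0.0, 0.583, 0.813, 0.0]
force: [-2.6, 9.7, 2.6]
width: 0.0204
grasp_force: 98.5
```

Emit:
drive_tool(
  targets=[
    {"turn": [0, 0, 0], "slide": [0, 0, 0], "fingers": 0.3},
    {"turn": [0, 0, 0], "slide": [0, 0, 0], "fingers": 0.1},
    {"turn": [0, 0, 0], "slide": [0, 0, 0], "fingers": -0.1},
    {"turn": [0, 0, 0], "slide": [0, 0, 0], "fingers": -0.2},
    {"turn": [0, 0, 0], "slide": [0, 0, 0], "fingers": -0.2},
  ],
)

```text
time: 10.22
position: [0.4801, -0.0943, 0.0559]
eef_rot: [0.0, 0.583, 0.813, -0.0]
force: [-0.1, -0.5, 0.0]
width: 0.0511
grasp_force: 0.0
```

Emit:
drive_tool(
  targets=[
    {"turn": [0, 0, 0], "slide": [0, 0, 0.5], "fingers": -0.2},
    {"turn": [0, 0, 0], "slide": [0, 0, 1], "fingers": -0.4},
    {"turn": [0, 0, 0], "slide": [0, 0, 1], "fingers": -0.6},
    {"turn": [0, 0, 0], "slide": [0, 0, 1], "fingers": -0.8},
    {"turn": [0, 0, 0], "slide": [0, 0, 1], "fingers": -1},
    {"turn": [0, 0, 0], "slide": [0, 0, 1], "fingers": -1},
    {"turn": [0, 0, 0], "slide": [-0.5, 0.5, 0.2], "fingers": -1},
    {"turn": [0, 0, 0], "slide": [0, 0, 0], "fingers": -1},
  ],
)

```text
time: 10.88
position: [0.4673, -0.0809, 0.2016]
eef_rot: [0.002, 0.583, 0.813, 0.001]
force: [-0.9, 0.5, -0.0]
width: 0.0858
grasp_force: 0.0
```

```bash
python3 - <<'E'
from ax import *
r=readout.get_obs();print(r["position"],r["eef_rot"],r["q"],r["width"],r["force"])
s=imaging.read_camera("side");t=imaging.read_camera("top");cv2.imwrite("pics/t6.png",t);cv2.imwrite("pics/s6.png",s)
o=np.zeros((480,800,3),np.uint8);o[:,:400]=cv2.resize(s[200:320,280:380],(400,480),interpolation=2);o[:,400:]=cv2.resize(t[190:310,260:360],(400,480),interpolation=2)
cv2.imwrite("pics/g6.png",o)
E
```

```text
[ 0.46726636 -0.08089917  0.20164699] [0.00164376 0.58264958 0.81272138 0.00084671] [-2.25402240e-01 -3.22406361e-01  1.91721378e+00  2.92236661e-04
  1.54309876e+00 -5.52233625e-01] 0.08578542048720784 [-0.87536597  0.54914121 -0.01526732]
```

View pics/g6.png

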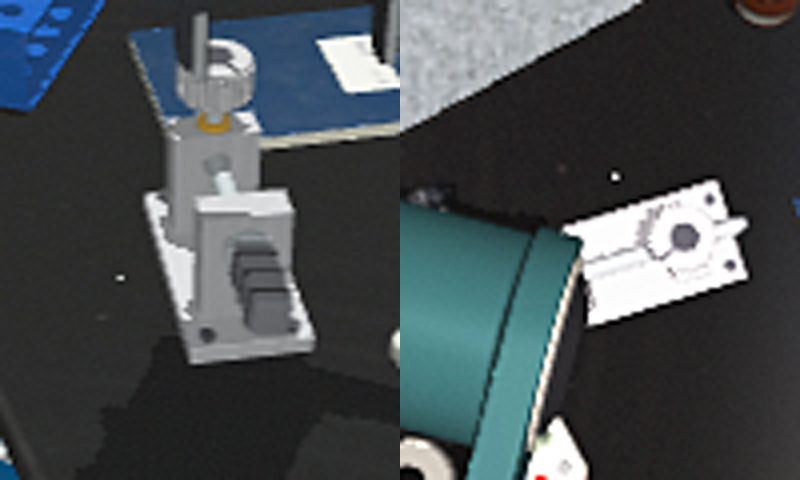

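The rod is seated: the collar is against the first block, and the tip sticks out past the far block at (735,228) in the right crop. Now the knob. I'll pre-wind the wrist and go above it.

Emit:
drive_tool(
  targets=[
    {"turn": [0, 0, 1], "slide": [0.249, -0.62, 0], "fingers": -1},
    {"turn": [0, 0, 1], "slide": [0.249, -0.62, 0], "fingers": -1},
    {"turn": [0, 0, 1], "slide": [0.249, -0.62, 0], "fingers": -1},
    {"turn": [0, 0, 1], "slide": [0.249, -0.62, 0], "fingers": -1},
    {"turn": [0, 0, 1], "slide": [0.249, -0.62, 0], "fingers": -1},
    {"turn": [0, 0, 1], "slide": [0.249, -0.62, 0], "fingers": -1},
    {"turn": [0, 0, 1], "slide": [0.249, -0.62, 0], "fingers": -1},
    {"turn": [0, 0, 1], "slide": [0.249, -0.62, 0], "fingers": -1},
  ],
  force=60,
)

```text
time: 11.65
position: [0.5175, -0.2068, 0.1975]
eef_rot: [-0.001, 0.199, 0.98, 0.0]
force: [-1.0, 0.7, -0.2]
width: 0.0853
grasp_force: 0.0
```

Emit:
drive_tool(
  targets=[
    {"turn": [0, 0, 1], "slide": [0, 0, -0.1], "fingers": -1},
    {"turn": [0, 0, 1], "slide": [0, 0, -0.1], "fingers": -1},
    {"turn": [0, 0, 1], "slide": [0, 0, -0.1], "fingers": -1},
    {"turn": [0, 0, 1], "slide": [0, 0, -0.1], "fingers": -1},
    {"turn": [0, 0, 1], "slide": [0, 0, -0.1], "fingers": -1},
    {"turn": [0, 0, 1], "slide": [0, 0, -0.1], "fingers": -1},
    {"turn": [0, 0, 1], "slide": [0, 0, -0.1], "fingers": -1},
    {"turn": [0, 0, 1], "slide": [0, 0, -0.1], "fingers": -1},
  ],
)

```text
time: 12.32
position: [0.5173, -0.2059, 0.1774]
eef_rot: [-0.001, -0.217, 0.976, 0.0]
force: [0.2, 0.2, -0.6]
width: 0.0853
grasp_force: 0.0
```

Emit:
drive_tool(
  targets=[
    {"turn": [0, 0, 1], "slide": [0, 0, 0], "fingers": -1},
    {"turn": [0, 0, 1], "slide": [0, 0, 0], "fingers": -1},
    {"turn": [0, 0, 1], "slide": [0, 0, 0], "fingers": -1},
    {"turn": [0, 0, 0], "slide": [0, 0, 0], "fingers": -1},
    {"turn": [0, 0, 0], "slide": [0, 0, 0], "fingers": -1},
  ],
)

```text
time: 12.73
position: [0.5173, -0.2058, 0.1778]
eef_rot: [-0.0, -0.363, 0.932, 0.0]
force: [0.1, 0.7, -0.8]
width: 0.0853
grasp_force: 0.0
```

```bash
python3 - <<'E'
from h import *
from scipy.spatial.transform import Rotation as Ro
r=readout.get_obs();q=r["eef_rot"];print(r["position"],q,r["q"],Ro.from_quat([q[1],q[2],q[3],q[0]]).as_matrix()[:,2])
E
```

```text
[ 0.51732082 -0.20583107  0.17775494] [-3.46042744e-04 -3.62632692e-01  9.31932028e-01  3.25887533e-04] [-4.24473956e-01 -1.15841627e-01  1.78309995e+00 -3.83382467e-05
  1.47528424e+00 -2.73744935e+00] [-8.81331579e-04  3.56437235e-04 -9.99999548e-01]
```

Emit:
drive_tool(
  targets=[
    {"turn": [0, 0, 0], "slide": [-0.012, 0.03, -0.67], "fingers": -1},
    {"turn": [0, 0, 0], "slide": [0, 0, -0.67], "fingers": -1},
    {"turn": [0, 0, 0], "slide": [0, 0, -0.67], "fingers": -1},
    {"turn": [0, 0, 0], "slide": [0, 0, -0.66], "fingers": -1},
    {"turn": [0, 0, 0], "slide": [0, 0, 0], "fingers": -0.4},
    {"turn": [0, 0, 0], "slide": [0, 0, 0], "fingers": -0.2},
    {"turn": [0, 0, 0], "slide": [0, 0, 0], "fingers": 0},
  ],
  force=40,
)

```text
time: 13.32
position: [0.5174, -0.2051, 0.1125]
eef_rot: [0.0, -0.363, 0.932, -0.0]
force: [0.2, 0.5, 1.0]
width: 0.0514
grasp_force: 0.0
```

Emit:
drive_tool(
  targets=[
    {"turn": [0, 0, 0], "slide": [0, 0, 0], "fingers": 0.3},
    {"turn": [0, 0, 0], "slide": [0, 0, 0], "fingers": 0.3},
    {"turn": [0, 0, 0], "slide": [0, 0, 0], "fingers": 0.3},
  ],
)

```text
time: 13.57
position: [0.5176, -0.2051, 0.1129]
eef_rot: [0.001, -0.364, 0.931, -0.001]
force: [-0.8, 0.5, 7.0]
width: 0.0398
grasp_force: 40.5
```

Emit:
drive_tool(
  targets=[
    {"turn": [0, 0, -0.5], "slide": [0, 0, -0.003], "fingers": 0.4},
    {"turn": [0, 0, -1], "slide": [0, 0, -0.0053], "fingers": 0.4},
    {"turn": [0, 0, -1], "slide": [0, 0, -0.0053], "fingers": 0.4},
    {"turn": [0, 0, -1], "slide": [0, 0, -0.0053], "fingers": 0.4},
    {"turn": [0, 0, -1], "slide": [0, 0, -0.0053], "fingers": 0.4},
    {"turn": [0, 0, -1], "slide": [0, 0, -0.0053], "fingers": 0.4},
    {"turn": [0, 0, -1], "slide": [0, 0, -0.0053], "fingers": 0.4},
    {"turn": [0, 0, -1], "slide": [0, 0, -0.0053], "fingers": 0.4},
  ],
)

```text
time: 14.23
position: [0.5176, -0.2052, 0.1119]
eef_rot: [0.001, 0.023, 1.0, -0.001]
force: [-0.5, -0.9, 6.1]
width: 0.0399
grasp_force: 40.7
```

```bash
python3 - <<'E'
from h import *
r=readout.get_obs();print(r["position"],r["q"][5],r["force"],r["torque"],r["grasp_force"])
t=imaging.read_camera("top");s=imaging.read_camera("side")
o=np.zeros((480,800,3),np.uint8);o[:,:400]=cv2.resize(s[180:300,280:380],(400,480),interpolation=2);o[:,400:]=cv2.resize(t[190:310,260:360],(400,480),interpolation=2)
cv2.imwrite("pics/g7.png",o)
E
```

```text
[ 0.5176006  -0.2052482   0.11187427] -1.9486317939532363 [-0.46248546 -0.85370209  6.05529653] [-0.14435724  0.08813175  0.05718613] 40.672091245651245
```

View pics/g7.png

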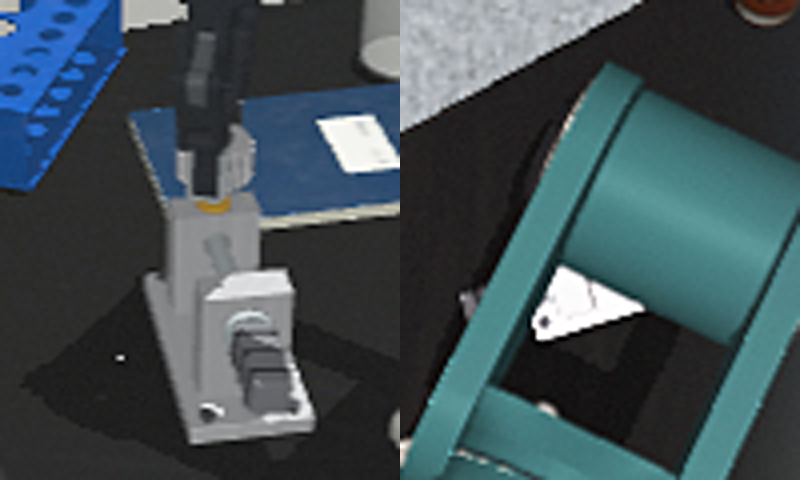

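Gripped: the fingers straddle the knob at (215,165) in the left crop, and the torque matches the screw friction. I'll sweep on.

Emit:
drive_tool(
  targets=[
    {"turn": [0, 0, -1], "slide": [0, 0, -0.0053], "fingers": 0.4},
    {"turn": [0, 0, -1], "slide": [0, 0, -0.0053], "fingers": 0.4},
    {"turn": [0, 0, -1], "slide": [0, 0, -0.0053], "fingers": 0.4},
    {"turn": [0, 0, -1], "slide": [0, 0, -0.0053], "fingers": 0.4},
    {"turn": [0, 0, -1], "slide": [0, 0, -0.0053], "fingers": 0.4},
    {"turn": [0, 0, -1], "slide": [0, 0, -0.0053], "fingers": 0.4},
    {"turn": [0, 0, -1], "slide": [0, 0, -0.0053], "fingers": 0.4},
    {"turn": [0, 0, -1], "slide": [0, 0, -0.0053], "fingers": 0.4},
  ],
)

```text
time: 15.0
position: [0.5175, -0.2053, 0.1108]
eef_rot: [0.001, 0.427, 0.904, -0.0]
force: [-1.4, -2.1, 7.2]
width: 0.0397
grasp_force: 40.8
```

Emit:
drive_tool(
  targets=[
    {"turn": [0, 0, -1], "slide": [0, 0, -0.0053], "fingers": 0.4},
    {"turn": [0, 0, -1], "slide": [0, 0, -0.0053], "fingers": 0.4},
    {"turn": [0, 0, -1], "slide": [0, 0, -0.0053], "fingers": 0.4},
    {"turn": [0, 0, -1], "slide": [0, 0, -0.0053], "fingers": 0.4},
    {"turn": [0, 0, -1], "slide": [0, 0, -0.0053], "fingers": 0.4},
    {"turn": [0, 0, -1], "slide": [0, 0, -0.0053], "fingers": 0.4},
    {"turn": [0, 0, -1], "slide": [0, 0, -0.0053], "fingers": 0.4},
    {"turn": [0, 0, -1], "slide": [0, 0, -0.0053], "fingers": 0.4},
  ],
)

```text
time: 15.67
position: [0.5174, -0.2053, 0.1097]
eef_rot: [0.001, 0.758, 0.652, 0.0]
force: [-2.1, -1.6, 7.4]
width: 0.0399
grasp_force: 40.8
```

Emit:
drive_tool(
  targets=[
    {"turn": [0, 0, -1], "slide": [0, 0, -0.0053], "fingers": 0.4},
    {"turn": [0, 0, -1], "slide": [0, 0, -0.0053], "fingers": 0.4},
    {"turn": [0, 0, -1], "slide": [0, 0, -0.0053], "fingers": 0.4},
    {"turn": [0, 0, -1], "slide": [0, 0, -0.0053], "fingers": 0.4},
    {"turn": [0, 0, -1], "slide": [0, 0, -0.0053], "fingers": 0.4},
    {"turn": [0, 0, -1], "slide": [0, 0, -0.0053], "fingers": 0.4},
    {"turn": [0, 0, -1], "slide": [0, 0, -0.0053], "fingers": 0.4},
    {"turn": [0, 0, -1], "slide": [0, 0, -0.0053], "fingers": 0.4},
  ],
)

```text
time: 16.33
position: [0.5174, -0.2053, 0.1087]
eef_rot: [0.001, 0.958, 0.287, 0.0]
force: [-3.5, -1.5, 7.7]
width: 0.0398
grasp_force: 40.9
```

Emit:
drive_tool(
  targets=[
    {"turn": [0, 0, -1], "slide": [0, 0, -0.0053], "fingers": 0.4},
    {"turn": [0, 0, -1], "slide": [0, 0, -0.0053], "fingers": 0.4},
    {"turn": [0, 0, -1], "slide": [0, 0, -0.0053], "fingers": 0.4},
    {"turn": [0, 0, -1], "slide": [0, 0, -0.0053], "fingers": 0.4},
    {"turn": [0, 0, -1], "slide": [0, 0, -0.0053], "fingers": 0.4},
    {"turn": [0, 0, -1], "slide": [0, 0, -0.0053], "fingers": 0.4},
    {"turn": [0, 0, -1], "slide": [0, 0, -0.0053], "fingers": 0.4},
    {"turn": [0, 0, -1], "slide": [0, 0, -0.0053], "fingers": 0.4},
  ],
)

```text
time: 17.0
position: [0.5174, -0.2052, 0.1076]
eef_rot: [0.0, 0.992, -0.127, 0.001]
force: [-3.6, -0.6, 6.3]
width: 0.0404
grasp_force: 40.9
```

```bash
python3 - <<'E'
from h import *
r=readout.get_obs();print(r["position"],r["q"][5],r["force"],r["torque"],r["grasp_force"])
E
```

```text
[ 0.51739806 -0.20516585  0.10758553] 1.4024091278737236 [-3.57736024 -0.58464698  6.34526123] [-0.00998663  0.4444327   0.10052231] 40.884929895401
```

Emit:
drive_tool(
  targets=[
    {"turn": [0, 0, -1], "slide": [0, 0, -0.0053], "fingers": 0.4},
    {"turn": [0, 0, -1], "slide": [0, 0, -0.0053], "fingers": 0.4},
    {"turn": [0, 0, -1], "slide": [0, 0, -0.0053], "fingers": 0.4},
    {"turn": [0, 0, -1], "slide": [0, 0, -0.0053], "fingers": 0.4},
    {"turn": [0, 0, -1], "slide": [0, 0, -0.0053], "fingers": 0.4},
    {"turn": [0, 0, -1], "slide": [0, 0, -0.0053], "fingers": 0.4},
    {"turn": [0, 0, -1], "slide": [0, 0, -0.0053], "fingers": 0.4},
    {"turn": [0, 0, -1], "slide": [0, 0, -0.0053], "fingers": 0.4},
  ],
)

```text
time: 17.67
position: [0.5174, -0.2051, 0.1065]
eef_rot: [-0.0, 0.854, -0.519, 0.001]
force: [-2.3, 0.6, 7.5]
width: 0.04
grasp_force: 40.8
```

Emit:
drive_tool(
  targets=[
    {"turn": [0, 0, -1], "slide": [0, 0, -0.0053], "fingers": 0.4},
    {"turn": [0, 0, -1], "slide": [0, 0, -0.0053], "fingers": 0.4},
    {"turn": [0, 0, -1], "slide": [0, 0, -0.0053], "fingers": 0.4},
    {"turn": [0, 0, -1], "slide": [0, 0, -0.0053], "fingers": 0.4},
    {"turn": [0, 0, 0], "slide": [0, 0, 0], "fingers": 0.4},
  ],
)

```text
time: 18.08
position: [0.5175, -0.2051, 0.106]
eef_rot: [-0.0, 0.727, -0.687, 0.001]
force: [-1.3, 0.6, 7.3]
width: 0.0396
grasp_force: 40.8
```

```bash
python3 - <<'E'
from h import *
r=readout.get_obs();print(r["position"],r["q"][5],r["force"],r["torque"],r["grasp_force"])
E
```

```text
[ 0.51749381 -0.20510098  0.10602304] 2.6610131505507293 [-1.28447473  0.59893762  7.32681247] [ 0.11457473  0.33464232 -0.07689359] 40.81305205821991
```

Emit:
drive_tool(
  targets=[
    {"turn": [0, 0, 0], "slide": [0, 0, 0], "fingers": -0.4},
    {"turn": [0, 0, 0], "slide": [0, 0, 0], "fingers": -0.5},
    {"turn": [0, 0, 0], "slide": [0, 0, 0], "fingers": -0.5},
    {"turn": [0, 0, 0], "slide": [0, 0, 0], "fingers": -0.5},
    {"turn": [0, 0, 1], "slide": [0, 0, 0], "fingers": -0.5},
    {"turn": [0, 0, 1], "slide": [0, 0, 0], "fingers": -0.5},
    {"turn": [0, 0, 1], "slide": [0, 0, 0], "fingers": -0.5},
    {"turn": [0, 0, 1], "slide": [0, 0, 0], "fingers": -0.5},
  ],
)

```text
time: 18.75
position: [0.5171, -0.2049, 0.1047]
eef_rot: [0.0, 0.857, -0.515, -0.0]
force: [0.3, 0.1, -0.6]
width: 0.0639
grasp_force: 0.0
```

Emit:
drive_tool(
  targets=[
    {"turn": [0, 0, 1], "slide": [0, 0, 0], "fingers": -0.5},
    {"turn": [0, 0, 1], "slide": [0, 0, 0], "fingers": -0.5},
    {"turn": [0, 0, 1], "slide": [0, 0, 0], "fingers": -0.5},
    {"turn": [0, 0, 1], "slide": [0, 0, 0], "fingers": -0.5},
    {"turn": [0, 0, 1], "slide": [0, 0, 0], "fingers": -0.5},
    {"turn": [0, 0, 1], "slide": [0, 0, 0], "fingers": -0.5},
    {"turn": [0, 0, 1], "slide": [0, 0, 0], "fingers": -0.5},
    {"turn": [0, 0, 1], "slide": [0, 0, 0], "fingers": -0.5},
  ],
)

```text
time: 19.42
position: [0.517, -0.2049, 0.1046]
eef_rot: [-0.0, 0.993, -0.122, -0.0]
force: [-0.2, 0.4, -0.8]
width: 0.0642
grasp_force: 0.0
```

Emit:
drive_tool(
  targets=[
    {"turn": [0, 0, 1], "slide": [0, 0, 0], "fingers": -0.5},
    {"turn": [0, 0, 1], "slide": [0, 0, 0], "fingers": -0.5},
    {"turn": [0, 0, 1], "slide": [0, 0, 0], "fingers": -0.5},
    {"turn": [0, 0, 1], "slide": [0, 0, 0], "fingers": -0.5},
    {"turn": [0, 0, 1], "slide": [0, 0, 0], "fingers": -0.5},
    {"turn": [0, 0, 1], "slide": [0, 0, 0], "fingers": -0.5},
    {"turn": [0, 0, 1], "slide": [0, 0, 0], "fingers": -0.5},
    {"turn": [0, 0, 1], "slide": [0, 0, 0], "fingers": -0.5},
  ],
)

```text
time: 20.08
position: [0.5171, -0.2049, 0.1046]
eef_rot: [-0.0, 0.956, 0.293, -0.0]
force: [-0.3, 0.6, 0.6]
width: 0.064
grasp_force: 0.0
```

Emit:
drive_tool(
  targets=[
    {"turn": [0, 0, 1], "slide": [0, 0, 0], "fingers": -0.5},
    {"turn": [0, 0, 1], "slide": [0, 0, 0], "fingers": -0.5},
    {"turn": [0, 0, 1], "slide": [0, 0, 0], "fingers": -0.5},
    {"turn": [0, 0, 1], "slide": [0, 0, 0], "fingers": -0.5},
    {"turn": [0, 0, 0], "slide": [0, 0, 0], "fingers": 0},
    {"turn": [0, 0, 0], "slide": [0, 0, 0], "fingers": 0.4},
    {"turn": [0, 0, 0], "slide": [0, 0, 0], "fingers": 0.4},
    {"turn": [0, 0, 0], "slide": [0, 0, 0], "fingers": 0.4},
  ],
  force=60,
)

```text
time: 20.75
position: [0.5174, -0.2051, 0.1051]
eef_rot: [0.0, 0.876, 0.481, 0.0]
force: [1.6, -1.5, 2.4]
width: 0.0398
grasp_force: 60.3
```

Emit:
drive_tool(
  targets=[
    {"turn": [0, 0, 0], "slide": [0, 0, 0], "fingers": 0.4},
    {"turn": [0, 0, 0], "slide": [0, 0, 0], "fingers": 0.4},
  ],
)

```text
time: 20.92
position: [0.5174, -0.2051, 0.1051]
eef_rot: [0.0, 0.876, 0.482, 0.0]
force: [2.0, -1.6, 4.2]
width: 0.0399
grasp_force: 60.3
```

```bash
python3 - <<'E'
from h import *
r=readout.get_obs();print(r["position"],r["q"][5],r["force"],r["torque"],r["grasp_force"])
E
```

```text
[ 0.51739224 -0.20506228  0.10512034] 0.14146046087981975 [ 1.99063262 -1.60312758  4.23919889] [-0.32174024 -0.38621808 -0.06956489] 60.309056639671326
```

Emit:
drive_tool(
  targets=[
    {"turn": [0, 0, -1], "slide": [0, 0, -0.0053], "fingers": 0.4},
    {"turn": [0, 0, -1], "slide": [0, 0, -0.0053], "fingers": 0.4},
    {"turn": [0, 0, -1], "slide": [0, 0, -0.0053], "fingers": 0.4},
    {"turn": [0, 0, -1], "slide": [0, 0, -0.0053], "fingers": 0.4},
    {"turn": [0, 0, -1], "slide": [0, 0, -0.0053], "fingers": 0.4},
    {"turn": [0, 0, -1], "slide": [0, 0, -0.0053], "fingers": 0.4},
  ],
)

```text
time: 21.42
position: [0.5174, -0.2051, 0.1043]
eef_rot: [0.0, 0.983, 0.185, 0.0]
force: [4.5, -2.6, 4.2]
width: 0.0396
grasp_force: 60.3
```

```bash
cat > st.py <<'E'
from h import *
r=readout.get_obs();print(r["time"],r["position"],r["q"][5],r["force"],r["torque"],r["effort"][5],np.degrees(2*np.arctan2(r["eef_rot"][2],r["eef_rot"][1])))
E
python3 st.py
```

```text
21.4167 [ 0.51739588 -0.20507537  0.10430964] 0.7745467560519073 [ 4.52460289 -2.59989022  4.24564   ] [-0.419914   -0.50156513  0.02316238] -3.3001551032066345 21.37526797285357
```

Emit:
drive_tool(
  targets=[
    {"turn": [0, 0, -1], "slide": [0, 0, -0.0053], "fingers": 0.4},
    {"turn": [0, 0, -1], "slide": [0, 0, -0.0053], "fingers": 0.4},
    {"turn": [0, 0, -1], "slide": [0, 0, -0.0053], "fingers": 0.4},
    {"turn": [0, 0, -1], "slide": [0, 0, -0.0053], "fingers": 0.4},
  ],
)

```text
time: 21.75
position: [0.5174, -0.2051, 0.1038]
eef_rot: [0.0, 1.0, -0.023, 0.001]
force: [3.3, -1.9, 4.5]
width: 0.0395
grasp_force: 60.3
```

```bash
python3 st.py
```

```text
21.75 [ 0.51743531 -0.20512151  0.10379366] 1.1934256425221659 [ 3.32298935 -1.88336503  4.52073298] [-0.37604368 -0.50168004  0.01104534] -3.30011710524559 -2.625361565549063
```

Emit:
drive_tool(
  targets=[
    {"turn": [0, 0, -1], "slide": [0, 0, -0.0053], "fingers": 0.4},
    {"turn": [0, 0, -1], "slide": [0, 0, -0.0053], "fingers": 0.4},
  ],
)

```text
time: 21.92
position: [0.5174, -0.2051, 0.1036]
eef_rot: [0.0, 0.992, -0.127, 0.001]
force: [3.1, -2.0, 4.8]
width: 0.0393
grasp_force: 60.3
```

```bash
python3 st.py
```

```text
21.9167 [ 0.51744954 -0.20512689  0.10359312] 1.4028336414795195 [ 3.11290694 -1.96792359  4.84073876] [-0.34657638 -0.47677609  0.08965354] -3.2943014055490494 -14.622341507536433
```

Emit:
drive_tool(
  targets=[
    {"turn": [0, 0, -1], "slide": [0, 0, -0.0053], "fingers": 0.4},
    {"turn": [0, 0, -1], "slide": [0, 0, -0.0053], "fingers": 0.4},
  ],
)

```text
time: 22.08
position: [0.5175, -0.2052, 0.1034]
eef_rot: [0.0, 0.973, -0.23, 0.001]
force: [2.0, -2.8, 6.6]
width: 0.0391
grasp_force: 60.6
```

```bash
python3 st.py
```

```text
22.0833 [ 0.51745899 -0.20516335  0.10344915] 1.6112950432026742 [ 1.97814967 -2.83798103  6.61273827] [-0.52899521 -0.30777466  1.1385622 ] -1.5722303465008736 -26.55739831643996
```

Emit:
drive_tool(
  targets=[
    {"turn": [0, 0, -1], "slide": [0, 0, -0.0053], "fingers": 0.4},
    {"turn": [0, 0, -1], "slide": [0, 0, -0.0053], "fingers": 0.4},
  ],
)

```text
time: 22.25
position: [0.5174, -0.2052, 0.1033]
eef_rot: [0.0, 0.944, -0.33, 0.001]
force: [0.8, -2.3, 3.0]
width: 0.0395
grasp_force: 60.6
```

```bash
python3 st.py
```

```text
22.25 [ 0.5173608  -0.20520655  0.10331619] 1.820395799709814 [ 0.82666557 -2.34221985  3.04733664] [-0.4812127  -0.18584133  1.81220906] -1.4161550626158714 -38.52963321026853
```

Emit:
drive_tool(
  targets=[
    {"turn": [0, 0, -1], "slide": [0, 0, -0.0053], "fingers": 0.4},
  ],
)

```text
time: 22.33
position: [0.5171, -0.2048, 0.103]
eef_rot: [0.0, 0.925, -0.379, -0.0]
force: [-11.7, 10.6, 15.0]
width: 0.0393
grasp_force: 62.0
```

```bash
python3 st.py
```

```text
22.3333 [ 0.51707896 -0.20482644  0.10300181] 1.925137393948091 [-11.7388402   10.6056104   14.95937804] [1.82918244 1.95593195 1.48426772] -1.8292519077658653 -44.53403743786179
```

The torque is rising as the stem meets the rod. I'll grip harder and finish to the stop.

Emit:
drive_tool(
  targets=[
    {"turn": [0, 0, 0], "slide": [0, 0, 0], "fingers": 0.6},
    {"turn": [0, 0, 0], "slide": [0, 0, 0], "fingers": 0.6},
    {"turn": [0, 0, -0.5], "slide": [0, 0, -0.003], "fingers": 0.6},
  ],
  force=120,
)

```text
time: 22.58
position: [0.5169, -0.2045, 0.1032]
eef_rot: [-0.0, 0.916, -0.4, -0.0]
force: [-5.4, 5.7, 15.3]
width: 0.0383
grasp_force: 118.5
```

```bash
python3 st.py
```

```text
22.5833 [ 0.51687023 -0.20447241  0.10324272] 1.9712880179294034 [-5.44125308  5.73919211 15.32612028] [0.88621154 1.07455103 2.43359333] -0.7215209305286407 -47.16677837403646
```

Emit:
drive_tool(
  targets=[
    {"turn": [0, 0, -0.5], "slide": [0, 0, -0.003], "fingers": 0.6},
    {"turn": [0, 0, -0.5], "slide": [0, 0, -0.003], "fingers": 0.6},
  ],
)

```text
time: 22.75
position: [0.5173, -0.2049, 0.1033]
eef_rot: [0.0, 0.894, -0.448, 0.001]
force: [6.7, -12.0, 4.9]
width: 0.0388
grasp_force: 120.0
```

```bash
python3 st.py
```

```text
22.75 [ 0.51734606 -0.2049364   0.10333776] 2.0784127131920735 [  6.69171099 -12.024743     4.92015219] [-1.72547909 -0.98280463 -0.02789652] -0.45615370385348797 -53.28977980017391
```

Emit:
drive_tool(
  targets=[
    {"turn": [0, 0, -0.5], "slide": [0, 0, -0.003], "fingers": 0.6},
    {"turn": [0, 0, -0.5], "slide": [0, 0, -0.003], "fingers": 0.6},
  ],
)

```text
time: 22.92
position: [0.5176, -0.2055, 0.1032]
eef_rot: [0.0, 0.868, -0.496, 0.001]
force: [2.2, -6.4, 10.1]
width: 0.0382
grasp_force: 120.6
```

```bash
python3 st.py
```

```text
22.9167 [ 0.5176328  -0.20548191  0.10318853] 2.185605300839692 [ 2.24832582 -6.36491516 10.09439707] [-0.54682453 -0.10601432  0.07083925] -1.6652243211865425 -59.471650183117
```

Emit:
drive_tool(
  targets=[
    {"turn": [0, 0, -0.5], "slide": [0, 0, 0], "fingers": 0.6},
  ],
)

```text
time: 23.0
position: [0.5176, -0.2055, 0.1032]
eef_rot: [0.0, 0.855, -0.519, 0.001]
force: [1.8, -4.5, 9.7]
width: 0.0384
grasp_force: 120.5
```

```bash
python3 st.py
```

```text
23.0 [ 0.51762063 -0.20552679  0.10317904] 2.2378693531525458 [ 1.82527064 -4.53336816  9.74740137] [-0.54994658 -0.10054538  0.77072615] -1.0496862977743149 -62.47250619607797
```

Emit:
drive_tool(
  targets=[
    {"turn": [0, 0, -0.5], "slide": [0, 0, 0], "fingers": 0.6},
  ],
)

```text
time: 23.08
position: [0.5176, -0.2055, 0.1031]
eef_rot: [0.0, 0.841, -0.54, 0.001]
force: [1.9, -4.5, 9.2]
width: 0.0381
grasp_force: 120.5
```

```bash
python3 st.py
```

```text
23.0833 [ 0.51756093 -0.20551686  0.10313072] 2.2894719798999437 [ 1.88639286 -4.50640633  9.19754366] [-0.58870985 -0.04011792  1.8080498 ] 0.10992882773280144 -65.4228131309202
```

Emit:
drive_tool(
  targets=[
    {"turn": [0, 0, -0.5], "slide": [0, 0, 0], "fingers": 0.6},
  ],
)

```text
time: 23.17
position: [0.5175, -0.2055, 0.1032]
eef_rot: [0.0, 0.827, -0.562, 0.001]
force: [1.1, -5.0, 9.3]
width: 0.0382
grasp_force: 120.5
```

```bash
python3 st.py
```

```text
23.1667 [ 0.51754857 -0.20553806  0.10315216] 2.340981946758308 [ 1.13261056 -4.96570543  9.32898883] [-0.66318322 -0.04274299  2.8644132 ] 1.1827723681926727 -68.36431382629667
```

Emit:
drive_tool(
  targets=[
    {"turn": [0, 0, -0.5], "slide": [0, 0, 0], "fingers": 0.6},
  ],
)

```text
time: 23.25
position: [0.5175, -0.2055, 0.1032]
eef_rot: [0.0, 0.813, -0.583, 0.001]
force: [0.9, -7.1, 8.2]
width: 0.0384
grasp_force: 120.4
```

```bash
python3 st.py
```

```text
23.25 [ 0.5175499  -0.20553239  0.1031611 ] 2.39254783476286 [ 0.93233537 -7.08121474  8.19686441] [-0.69358733  0.06466893  3.90390135] 2.2411416471004486 -71.3087601122109
```

The torque builds stiffly to 3.9 N m, which looks like the end stop. I'll release, move aside, record the knob's mark angle, then re-torque and see whether it moves.

Emit:
drive_tool(
  targets=[
    {"turn": [0, 0, 0], "slide": [0, 0, 0], "fingers": -0.5},
    {"turn": [0, 0, 0], "slide": [0, 0, 0], "fingers": -1},
    {"turn": [0, 0, 0], "slide": [0, 0, 0], "fingers": -1},
    {"turn": [0, 0, 0], "slide": [0, 0, 0], "fingers": -1},
    {"turn": [0, 0, 0], "slide": [0, 0, 1], "fingers": -1},
    {"turn": [0, 0, 0], "slide": [0, 0, 1], "fingers": -1},
    {"turn": [0, 0, 0], "slide": [0, 0, 1], "fingers": -1},
    {"turn": [0, 0, 1], "slide": [0, 0, 0], "fingers": -1},
  ],
)

```text
time: 23.92
position: [0.5183, -0.2054, 0.1822]
eef_rot: [-0.0, 0.842, -0.54, 0.003]
force: [0.0, -0.6, 1.5]
width: 0.0857
grasp_force: 0.0
```

Emit:
drive_tool(
  targets=[
    {"turn": [0, 0, 1], "slide": [-0.25, 0.7, 0], "fingers": -1},
    {"turn": [0, 0, 1], "slide": [-0.25, 0.7, 0], "fingers": -1},
    {"turn": [0, 0, 1], "slide": [-0.25, 0.7, 0], "fingers": -1},
    {"turn": [0, 0, 1], "slide": [-0.25, 0.7, 0], "fingers": -1},
    {"turn": [0, 0, 1], "slide": [-0.25, 0.7, 0], "fingers": -1},
    {"turn": [0, 0, 1], "slide": [-0.25, 0.7, 0], "fingers": -1},
    {"turn": [0, 0, 1], "slide": [-0.25, 0.7, 0], "fingers": -1},
    {"turn": [0, 0, 1], "slide": [-0.25, 0.7, 0], "fingers": -1},
  ],
)

```text
time: 24.58
position: [0.4666, -0.0641, 0.1769]
eef_rot: [-0.0, 0.989, -0.147, -0.0]
force: [0.3, -0.3, -0.3]
width: 0.0852
grasp_force: 0.0
```

```bash
python3 - <<'E'
from h import *
s=imaging.read_camera("side");t=imaging.read_camera("top");cv2.imwrite("pics/t8.png",t);cv2.imwrite("pics/s8.png",s)
t0=cv2.imread("pics/t6.png")
o=np.zeros((480,800,3),np.uint8);o[:,:400]=cv2.resize(s[200:320,280:380],(400,480),interpolation=2)
for i,im in enumerate((t0,t)):o[240*i:240*i+240,400:640]=cv2.resize(im[234:264,316:346],(240,240),interpolation=2)
o[240:,640:]=cv2.resize(s[205:230,322:342],(160,240),interpolation=2)
cv2.imwrite("pics/g8.png",o);exec(open("st.py").read())
E
```

```text
24.6833 [ 0.46643856 -0.06323222  0.17709427] 1.6771034623912415 [ 0.08799066  0.21232561 -0.00479235] [-0.05759285  0.00899436  0.0478808 ] -1.7815891653299332 -16.931083939741264
```

View pics/g8.png

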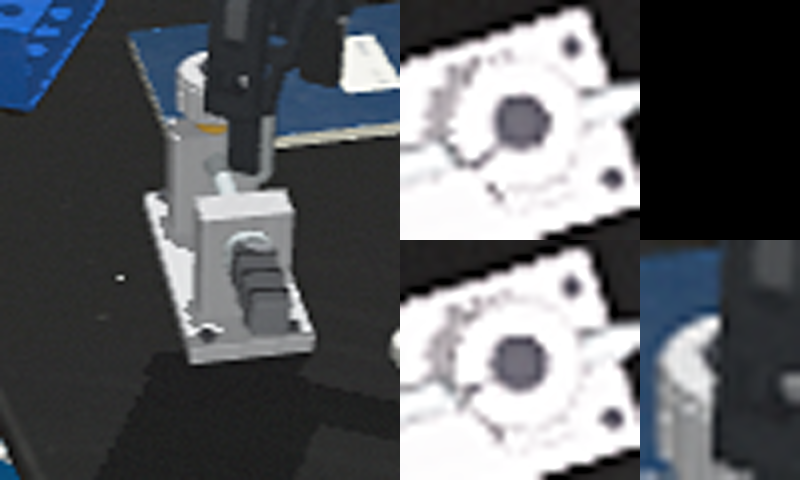

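The rod is still seated, with its collar against the block. The knob's mark is at about (475,390) relative to its centre (520,362), against (480,155)/(522,122) before turning, so it has turned roughly one full turn. I'll regrip and confirm the stop.

Emit:
drive_tool(
  targets=[
    {"turn": [0, 0, 1], "slide": [0.255, -0.71, 0], "fingers": -1},
    {"turn": [0, 0, 1], "slide": [0.255, -0.71, 0], "fingers": -1},
    {"turn": [0, 0, 1], "slide": [0.255, -0.71, 0], "fingers": -1},
    {"turn": [0, 0, 1], "slide": [0.255, -0.71, 0], "fingers": -1},
    {"turn": [0, 0, 1], "slide": [0.255, -0.71, 0], "fingers": -1},
    {"turn": [0, 0, 1], "slide": [0.255, -0.71, 0], "fingers": -1},
    {"turn": [0, 0, 1], "slide": [0.255, -0.71, 0], "fingers": -1},
    {"turn": [0, 0, 1], "slide": [0.255, -0.71, 0], "fingers": -1},
  ],
  force=100,
)

```text
time: 25.35
position: [0.5182, -0.2084, 0.1767]
eef_rot: [-0.0, 0.964, 0.266, -0.0]
force: [-0.9, 0.1, 0.3]
width: 0.0852
grasp_force: 0.0
```

Emit:
drive_tool(
  targets=[
    {"turn": [0, 0, 0], "slide": [0, 0, 0], "fingers": -1},
    {"turn": [0, 0, 0], "slide": [0, 0, 0], "fingers": -1},
  ],
)

```text
time: 25.52
position: [0.518, -0.2078, 0.1765]
eef_rot: [-0.0, 0.965, 0.263, -0.0]
force: [0.5, 0.2, -0.0]
width: 0.0855
grasp_force: 0.0
```

```bash
python3 st.py
```

```text
25.5167 [ 0.51796381 -0.20784414  0.17648152] 0.6112679985251027 [ 0.46841095  0.23328344 -0.00382004] [-1.39900879e-05  3.30703190e-02  4.74870073e-02] -1.293225735425949 30.494303760754022
```

Emit:
drive_tool(
  targets=[
    {"turn": [0, 0, 0], "slide": [-0.03, 0.11, -0.6], "fingers": -1},
    {"turn": [0, 0, 0], "slide": [0, 0, -0.8], "fingers": -1},
    {"turn": [0, 0, 0], "slide": [0, 0, -0.8], "fingers": -1},
    {"turn": [0, 0, 0], "slide": [0, 0, -0.77], "fingers": -1},
    {"turn": [0, 0, 0], "slide": [0, 0, 0], "fingers": -0.3},
    {"turn": [0, 0, 0], "slide": [0, 0, 0], "fingers": 0},
    {"turn": [0, 0, 0], "slide": [0, 0, 0], "fingers": 0.5},
    {"turn": [0, 0, 0], "slide": [0, 0, 0], "fingers": 0.5},
  ],
)

```text
time: 26.18
position: [0.5181, -0.2045, 0.1047]
eef_rot: [0.001, 0.964, 0.265, 0.001]
force: [4.2, -9.3, 24.1]
width: 0.0391
grasp_force: 85.9
```

Emit:
drive_tool(
  targets=[
    {"turn": [0, 0, 0], "slide": [0, 0, 0], "fingers": 0.5},
    {"turn": [0, 0, 0], "slide": [0, 0, 0], "fingers": 0.5},
    {"turn": [0, 0, 0], "slide": [0, 0, 0], "fingers": 0.5},
  ],
)

```text
time: 26.43
position: [0.5182, -0.2047, 0.1051]
eef_rot: [0.001, 0.964, 0.265, 0.001]
force: [-0.4, -1.7, 6.9]
width: 0.0385
grasp_force: 99.7
```

```bash
python3 st.py
```

```text
26.4333 [ 0.51817729 -0.20467943  0.10512971] 0.6135603137912299 [-0.36175734 -1.6756277   6.90923765] [-0.1822977   0.13421947  0.02246758] -0.005632103275274858 30.679639405178193
```

Emit:
drive_tool(
  targets=[
    {"turn": [0, 0, -0.5], "slide": [0, 0, 0], "fingers": 0.5},
  ],
)

```text
time: 26.52
position: [0.5182, -0.2047, 0.1051]
eef_rot: [0.001, 0.971, 0.24, 0.001]
force: [0.8, -2.9, 5.5]
width: 0.0384
grasp_force: 99.7
```

```bash
python3 st.py
```

```text
26.5167 [ 0.51818738 -0.20469346  0.10508695] 0.6649311450796647 [ 0.76412017 -2.91218953  5.51852952] [-0.38551909 -0.03037858 -0.00174078] -3.1166426092386246 27.737986312041155
```

Emit:
drive_tool(
  targets=[
    {"turn": [0, 0, -0.5], "slide": [0, 0, 0], "fingers": 0.5},
  ],
)

```text
time: 26.6
position: [0.5182, -0.2047, 0.1051]
eef_rot: [0.001, 0.977, 0.213, 0.001]
force: [-0.1, -3.3, 5.4]
width: 0.0388
grasp_force: 99.7
```

```bash
python3 st.py
```

```text
26.6 [ 0.51818667 -0.2047162   0.10506608] 0.7204230838691552 [-0.10091399 -3.33930905  5.42458372] [-0.37812716 -0.04306828  0.04414579] -1.9777174293994904 24.55944727021375
```

Emit:
drive_tool(
  targets=[
    {"turn": [0, 0, -0.5], "slide": [0, 0, 0], "fingers": 0.5},
  ],
)

```text
time: 26.68
position: [0.5182, -0.2048, 0.105]
eef_rot: [0.001, 0.982, 0.187, 0.001]
force: [0.7, -3.3, 5.5]
width: 0.0386
grasp_force: 99.7
```

```bash
python3 st.py
```

```text
26.6833 [ 0.51822106 -0.2047644   0.10504934] 0.7731510137913018 [ 0.67971975 -3.25742831  5.45949058] [-0.5213603  -0.05254561  0.03334841] -1.6595309972763062 21.538731020316764
```

Emit:
drive_tool(
  targets=[
    {"turn": [0, 0, -0.5], "slide": [0, 0, 0], "fingers": 0.5},
  ],
)

```text
time: 26.77
position: [0.5182, -0.2048, 0.105]
eef_rot: [0.001, 0.987, 0.161, 0.001]
force: [1.2, -3.1, 4.7]
width: 0.0383
grasp_force: 99.7
```

```bash
python3 st.py
```

```text
26.7667 [ 0.5182033  -0.20479646  0.10498108] 0.8254888922388155 [ 1.21317265 -3.12137768  4.74969346] [-0.51433585 -0.17474551  0.28251556] -1.5301110595464706 18.537606129992415
```

Emit:
drive_tool(
  targets=[
    {"turn": [0, 0, -0.5], "slide": [0, 0, 0], "fingers": 0.5},
  ],
)

```text
time: 26.85
position: [0.5182, -0.2048, 0.105]
eef_rot: [0.001, 0.991, 0.135, 0.001]
force: [1.1, -3.9, 3.3]
width: 0.0386
grasp_force: 99.7
```

```bash
python3 st.py
```

```text
26.85 [ 0.51823851 -0.20481473  0.10500034] 0.8773663981909791 [ 1.05817559 -3.86315909  3.25672593] [-0.62615977 -0.18297189  1.29328253] -0.3773701563477516 15.572102844223942
```

Emit:
drive_tool(
  targets=[
    {"turn": [0, 0, -0.5], "slide": [0, 0, 0], "fingers": 0.5},
  ],
)

```text
time: 26.93
position: [0.5183, -0.2049, 0.105]
eef_rot: [0.001, 0.994, 0.11, 0.001]
force: [2.1, -4.8, 4.4]
width: 0.0385
grasp_force: 99.7
```

```bash
python3 st.py
```

```text
26.9333 [ 0.51825039 -0.20485111  0.1050015 ] 0.9289056009118449 [ 2.10176778 -4.80540393  4.37617689] [-0.65438774 -0.19173672  2.3438834 ] 0.7082266733050346 12.626310540920995
```

Emit:
drive_tool(
  targets=[
    {"turn": [0, 0, -0.5], "slide": [0, 0, 0], "fingers": 0.5},
  ],
)

```text
time: 27.02
position: [0.5182, -0.2049, 0.105]
eef_rot: [0.001, 0.996, 0.084, 0.001]
force: [1.1, -4.7, 4.1]
width: 0.0384
grasp_force: 99.8
```

```bash
python3 st.py
```

```text
27.0167 [ 0.51824963 -0.20487018  0.10497512] 0.9804219985496034 [ 1.12143453 -4.71939398  4.08252769] [-0.75734374 -0.25399884  3.40367875] 1.7597320675849915 9.685489638864691
```

The onset is stiff, a hard stop. It came after 12° of free turning, so the earlier release while wound up let the pads spring the knob back about 11°. This time I'll unwind the wrist to near-zero torque before opening.

Emit:
drive_tool(
  targets=[
    {"turn": [0, 0, 0.5], "slide": [0, 0, 0], "fingers": 0.5},
    {"turn": [0, 0, 0.5], "slide": [0, 0, 0], "fingers": 0.5},
    {"turn": [0, 0, 0.35], "slide": [0, 0, 0], "fingers": 0.5},
    {"turn": [0, 0, 0], "slide": [0, 0, 0], "fingers": 0.5},
  ],
)

```text
time: 27.35
position: [0.5182, -0.2048, 0.105]
eef_rot: [0.001, 0.988, 0.156, 0.001]
force: [1.2, -4.0, 5.2]
width: 0.0384
grasp_force: 100.0
```

```bash
python3 st.py
```

```text
27.35 [ 0.51821761 -0.20481357  0.10495449] 0.8362272033933075 [ 1.2444735  -3.95254938  5.24399126] [-0.55317495 -0.16074711  0.43021221] -0.8528539538383484 17.924828421841156
```

Emit:
drive_tool(
  targets=[
    {"turn": [0, 0, 0.15], "slide": [0, 0, 0], "fingers": 0.5},
    {"turn": [0, 0, 0], "slide": [0, 0, 0], "fingers": 0.5},
  ],
)

```text
time: 27.52
position: [0.5182, -0.2048, 0.105]
eef_rot: [0.001, 0.987, 0.163, 0.001]
force: [0.8, -3.7, 6.6]
width: 0.0388
grasp_force: 100.1
```

```bash
python3 st.py
```

```text
27.5167 [ 0.51822712 -0.20478417  0.10499188] 0.8225758603429866 [ 0.8439059 -3.7020983  6.6419187] [-0.51915341 -0.12255598  0.12695297] -0.22750903386622667 18.704522440335708
```

Emit:
drive_tool(
  targets=[
    {"turn": [0, 0, 0], "slide": [0, 0, 0], "fingers": -0.3},
    {"turn": [0, 0, 0], "slide": [0, 0, 0], "fingers": -0.3},
    {"turn": [0, 0, 0], "slide": [0, 0, 0], "fingers": -0.3},
    {"turn": [0, 0, 1], "slide": [0, 0, 0], "fingers": -0.3},
    {"turn": [0, 0, 1], "slide": [0, 0, 0], "fingers": -0.3},
    {"turn": [0, 0, 0], "slide": [0, 0, 0], "fingers": 0.5},
    {"turn": [0, 0, 0], "slide": [0, 0, 0], "fingers": 0.5},
    {"turn": [0, 0, 0], "slide": [0, 0, 0], "fingers": 0.5},
  ],
  force=60,
)

```text
time: 28.18
position: [0.5178, -0.2047, 0.1035]
eef_rot: [0.001, 0.965, 0.263, 0.0]
force: [1.7, -5.5, 3.9]
width: 0.0395
grasp_force: 60.6
```

Emit:
drive_tool(
  targets=[
    {"turn": [0, 0, 0], "slide": [0, 0, 0], "fingers": 0.5},
    {"turn": [0, 0, 0], "slide": [0, 0, 0], "fingers": 0.5},
  ],
)

```text
time: 28.35
position: [0.5177, -0.2047, 0.1035]
eef_rot: [0.001, 0.965, 0.263, 0.0]
force: [2.3, -4.5, 2.4]
width: 0.0391
grasp_force: 60.6
```

```bash
python3 st.py
```

```text
28.35 [ 0.51773636 -0.20470119  0.10349221] 0.6169652648071884 [ 2.25218768 -4.48371462  2.35831182] [-0.79656191 -0.30187383  0.14514795] 0.1379225542768836 30.479528424698593
```

Emit:
drive_tool(
  targets=[
    {"turn": [0, 0, -0.5], "slide": [0, 0, 0], "fingers": 0.5},
  ],
)

```text
time: 28.43
position: [0.5178, -0.2047, 0.1035]
eef_rot: [0.001, 0.971, 0.238, 0.001]
force: [1.7, -6.1, 3.1]
width: 0.0394
grasp_force: 60.7
```

```bash
python3 st.py
```

```text
28.4333 [ 0.51778481 -0.20470456  0.10353644] 0.6680773536406586 [ 1.6702605  -6.09689412  3.1456768 ] [-0.89966614 -0.38858016  1.14770886] -2.087259069085121 27.55594022557197
```

With the knob left in place, the stop is felt immediately: 1 N m within 3°. It's tight. I'll unwind the wrist, release and retreat.

Emit:
drive_tool(
  targets=[
    {"turn": [0, 0, 0.47], "slide": [0, 0, 0], "fingers": 0.5},
    {"turn": [0, 0, 0], "slide": [0, 0, 0], "fingers": 0.5},
  ],
)

```text
time: 28.6
position: [0.5178, -0.2047, 0.1035]
eef_rot: [0.001, 0.965, 0.263, 0.0]
force: [2.8, -5.1, 3.3]
width: 0.0394
grasp_force: 60.8
```

```bash
python3 st.py
```

```text
28.6 [ 0.51775889 -0.20467438  0.1035093 ] 0.6175078702770977 [ 2.75824017 -5.07627057  3.3004748 ] [-0.87733791 -0.30577719  0.1269111 ] -0.6984829343855381 30.452772297989643
```

Emit:
drive_tool(
  targets=[
    {"turn": [0, 0, 0], "slide": [0, 0, 0], "fingers": -0.3},
    {"turn": [0, 0, 0], "slide": [0, 0, 0], "fingers": -1},
    {"turn": [0, 0, 0], "slide": [0, 0, 0], "fingers": -1},
    {"turn": [0, 0, 0], "slide": [0, 0, 0], "fingers": -1},
    {"turn": [0, 0, 0], "slide": [0, 0, 0.6], "fingers": -1},
    {"turn": [0, 0, 0], "slide": [0, 0, 1], "fingers": -1},
    {"turn": [0, 0, 0], "slide": [0, 0, 1], "fingers": -1},
    {"turn": [0, 0, 0], "slide": [0, 0, 1], "fingers": -1},
  ],
)

```text
time: 29.27
position: [0.5171, -0.204, 0.1937]
eef_rot: [-0.0, 0.965, 0.263, -0.0]
force: [0.3, -1.0, 0.4]
width: 0.0853
grasp_force: 0.0
```

Emit:
drive_tool(
  targets=[
    {"turn": [0, 0, 0], "slide": [-0.3, 0.9, 0.5], "fingers": -1},
    {"turn": [0, 0, 0], "slide": [-0.3, 0.9, 0.5], "fingers": -1},
    {"turn": [0, 0, 0], "slide": [-0.3, 0.9, 0.5], "fingers": -1},
    {"turn": [0, 0, 0], "slide": [-0.3, 0.9, 0.5], "fingers": -1},
    {"turn": [0, 0, 0], "slide": [-0.3, 0.9, 0.5], "fingers": -1},
    {"turn": [0, 0, 0], "slide": [-0.3, 0.9, 0.5], "fingers": -1},
    {"turn": [0, 0, 0], "slide": [0, 0.9, 0.5], "fingers": -1},
    {"turn": [0, 0, 0], "slide": [0, 0, 0], "fingers": -1},
  ],
)

```text
time: 29.93
position: [0.4724, -0.044, 0.2832]
eef_rot: [0.0, 0.965, 0.264, 0.002]
force: [-0.4, 0.4, 1.1]
width: 0.0858
grasp_force: 0.0
```

```bash
python3 - <<'E'
from h import *
s=imaging.read_camera("side");t=imaging.read_camera("top");t8=cv2.imread("pics/t8.png")
o=np.zeros((480,800,3),np.uint8);o[:,:400]=cv2.resize(s[170:290,240:340+0],(400,480),interpolation=2)
for i,im in enumerate((t8,t)):o[240*i:240*i+240,400:640]=cv2.resize(im[234:264,316:346],(240,240),interpolation=2)
o[:160,640:]=cv2.resize(t[170:330,330:490],(160,160))
o[240:400,640:]=cv2.resize(t[220:300,270:350],(160,160))
cv2.imwrite("pics/g9.png",o);exec(open("st.py").read())
E
```

```text
30.0333 [ 0.47237652 -0.04615601  0.28064694] 0.8857229620301085 [-0.04149009  0.06228623 -0.18793211] [-0.02004935  0.01602084 -0.02319435] 0.3087242413312197 30.59328672083809
```

View pics/g9.png

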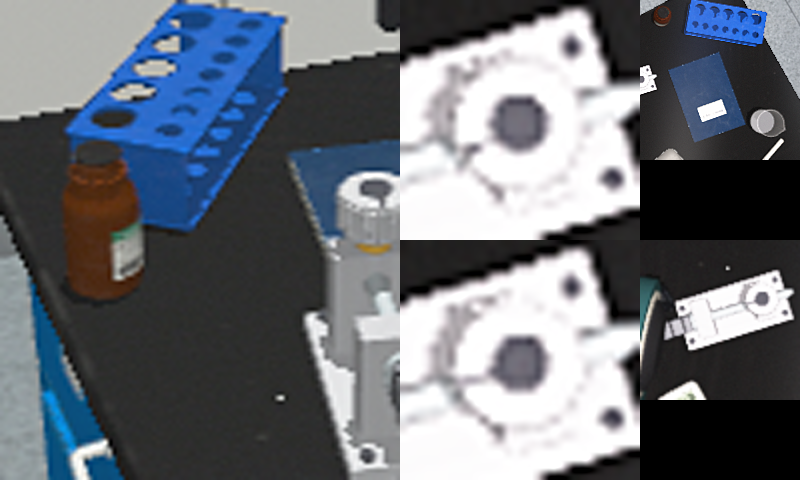

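The mark has moved about 12° further clockwise and now points to (470,380) from the centre (520,362), as expected at the stop. The rod is seated, and the bottle and beaker are standing.

```bash
python3 -c "
from bench import bot
print(bot.close_job())"
```

```text
the job is handed in; nothing more can be done
None
```

The rod is threaded through both blocks with its collar against the first one, and the knob is turned clockwise to its stop; I handed the job in at about 30 s with the bottle and beaker still standing.

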